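# Close up a paper-roll stand: end plate on, snap ring held spread at the groove

## Task

The paper roll is already on the stand: put the loose end plate over the spindle, hub upwards, down onto the roll and let go of it. Then take the lock-ring pliers out of the tool block, put their tips between the lugs of the snap ring on the bench, spread the ring by squeezing the handles, and slide it over the spindle's end down to the groove just above the plate's hub. Finish while still holding it there: the pliers in your grip and squeezed, the ring level and spread around the groove so that it is not yet snapped in; touch the ring only with the pliers, and leave the tape reel, the pot and the secateurs alone.

Things in the scene. Friction and masses are not known exactly. Their poses are not given: they have to be found in the camera images.
- groove (a point): Roll stand (fixed): point on the upright spindle's axis at mid-height of the dark ring groove; z up. Spindle 32 mm in diameter, its chamfered end 13.5 mm above this point; groove 28 mm in diameter, 10 mm high. Roll on it: 110 mm in diameter, its top 38.5 mm below this point. With the end plate seated, the hub's top is 4.5 mm below this point.
- plate_mid (a point): Loose aluminium end plate, 160 g, lying hub up on the bench: disc 90 mm across and 6 mm thick, on it a hub 50 mm across and 28 mm high (34 mm in all) to grip it by; 35 mm bore. This point is on its axis half-way up (17 mm above its underside); z up. Seated, it lies 21.5 mm below the groove point.
- ring_mid (a point): Snap ring, steel, 6 mm thick, lying flat on the bench: its centre, half-way up (3 mm above its underside); x points from the gap to the ring's back, z up. At rest some 43 mm wide; at the gap's two sides lugs stand out, their outer ends 31 mm from this point. The centre stays on the spindle's axis when the spread ring goes over it.
- lug_l (a point): Middle of the ring's left lug face, the flat face 18 mm long and 6 mm high that looks into the gap; 24 mm from ring_mid towards -x when spread. At rest the two lug points are 20 mm apart; fully spread by the pliers about 38 mm.
- lug_r (a point): Middle of the ring's right lug face, likewise.
- pliers_grip (a point): Lock-ring pliers, loose, 180 g, hanging tips down by its joint in a slot of the tool block: point midway between the black bowed handles at the height to grip; z up along the tool, y across the handles (the way they are squeezed). Handles 14 mm wide along x, from 30 mm below to 36 mm above this point; at rest 63 mm over their outsides here, 66 mm 20 mm higher.
- tip_l (a point): Outer face of the pliers' left tip, 3 mm above its lower end (half the ring's thickness): goes against the lug face. Tips 7 mm thick along x and 4 mm wide; at rest 10 mm over their outer faces. A shoulder 7 mm above the lower end keeps the ring from riding up. About 120 mm below pliers_grip. Squeezed to the stop the tip points are 38 mm apart.
- tip_r (a point): Outer face of the pliers' right tip, likewise.
- end_plate: The end plate's body, origin at the centre of its underside.
- snap_ring: The snap ring (38 g): origin at its centre on its underside, axes as ring_mid. Its arms spring back with about 2 N at each lug at rest, 7 N when spread. With a gap of 36 mm its bore is 37 mm; with a gap below about 30 mm it binds on the spindle.
- pliers: The pliers' pivot (origin), 60 mm below pliers_grip, same axes. Squeezing the handles parts the tips, about 0.9 mm per 1 mm; a spring resists with 7 N at first, 18 N with the ring spread; stop at about 32 mm over the outsides. Squeezed to the stop at constant grip height the tips sink up to 3 mm. Lift 65 mm to clear the block; a light grip (over 62 mm) leaves the tips under 16 mm wide.
- stand: The roll stand, origin at the centre of its underside.
- tool_block: Wooden tool block, fixed, 120 (x) x 90 (y) x 70 mm, origin at the centre of its underside. The pliers' slot lies at x = -22 mm, 9.5 mm along x and 44 mm along y; an awl and a screwdriver stand fixed at x = 34 mm, up to 130 mm high.
- tape_reel: Bystander: paper tape reel lying flat, 96 mm in diameter, 24 mm high; origin at the centre of its underside.
- zinc_pot: Bystander: metal pot, 72 mm in diameter, 75 mm high; origin at the centre of its underside.
- secateurs: Bystander: secateurs with black handles lying flat, about 190 mm long, 16 mm high; origin near their pivot.
Not all that is in view belongs to the job. What is shaped like the end_plate but blue, orange or red is not meant.

How it is judged:
On the way, in this order (a step that is already met when the one before it is completed fails the run):
1. the end plate sits on the roll, centred on the spindle, hub up, and has been let go (horizontal distance between plate_mid and groove below 0.005 m and z of plate_mid in the frame of groove between -0.0245 and -0.019 m and angle between plate_mid's own z axis and vertical below 0.08 rad and contact force between the fingers and end_plate below 0.3 N), for 0.2 s.
2. the pliers hold the ring spread, clear of the bench (distance between lug_l and lug_r above 0.031 m and contact force between pliers and snap_ring above 1.5 N and contact force between the fingers and pliers above 3 N and height (world z) of ring_mid above 0.02 m), for 0.2 s.
At the end, for the whole second after the job is handed in: The end plate sits on the roll (centred within 5 mm, level within 5 degrees); the ring is around the spindle within 6 mm of its axis, within the groove's height (3.5 mm below to 2.5 mm above its middle), level within 8 degrees, still, and spread by the gripped, upright pliers to a gap over 31 mm (horizontal distance between plate_mid and groove below 0.005 m and z of plate_mid in the frame of groove between -0.0245 and -0.019 m and angle between plate_mid's own z axis and vertical below 0.08 rad and distance between lug_l and lug_r above 0.031 m and contact force between pliers and snap_ring above 1.5 N and contact force between the fingers and pliers above 3 N and horizontal distance between ring_mid and groove below 0.006 m and z of ring_mid in the frame of groove between -0.0035 and 0.0025 m and angle between ring_mid's own z axis and vertical below 0.14 rad and angle between pliers_grip's own z axis and vertical below 0.35 rad and contact force between pliers and stand below 3 N and linear speed of snap_ring below 0.02 m/s); the arm keeps its last pose, push and grip.
It fails at once if the fingers press on the snap ring (contact force between the fingers and snap_ring above 2 N).
It fails at once if the tape reel is disturbed (distance of tape_reel from where it was at the start of the episode above 0.02 m).
It fails at once if the pot is disturbed (distance of zinc_pot from where it was at the start of the episode above 0.02 m).
It fails at once if the pair of secateurs is disturbed (distance of secateurs from where it was at the start of the episode above 0.02 m).
It also fails if it takes over 64 s, if anything falls off the work surface, if the arm or the gripper's body presses on something with over 40 N, if the wrist force passes 120 N, or if a joint passes its speed limit or range.

## Robot

A 7-joint arm with a two-finger parallel gripper is mounted at the origin on the work surface. World frame = base frame: x ahead of the robot, y to its left, z up, the work surface at z = 0. Lengths are in m, angles in rad, forces in N, time in s.
With the tool pointing down it reaches from about 0.4 to 0.875 m from the base axis. Payload 6.5 kg.
Tool frame: the origin (TCP) lies midway between the tips of the shut fingers; the grasp point (between the pads) lies 19 mm behind it (grip_depth is the distance from the TCP to the grasp point, in m); z points along the fingers, x is the direction in which the jaws open and shut, and the axes are right-handed (so a half turn about z gives the same grasp; the last joint's range is limited). The gripper opens to 88 mm and grips with 3 to 60 N. Pads are 18 mm wide; open, the fingers measure 123 mm over their backs; the gripper's body (75 mm by 187 mm) begins 45 mm behind the grasp point.
Start: joints at [1.171, 0.536, -0.004, 1.538, 0.003, 1.067, -0.071], TCP at [0.213, -0.614, 0.216] pointing down, gripper open.
Joint ranges: [-2.7, 2.7], [-0.37, 2.16], [-1.27, 1.26], [0.24, 2.4], [-1.31, 4.45], [0.19, 1.91], [-2.76, 2.76]. Speed limits (rad/s): [2.39, 2.39, 3.14, 3.14, 3.14, 3.14, 3.14].

## Interface

Orientations are given as a rotation vector (axis times angle).
In Python, from cell import * gives the robot as it stands. The module is installed in compiled form; this text tells all that it offers.
- The arm moves only by the tool play_rows, never from a script. Its arguments are lists of equal length, an entry for each row: "slide": the shift along the tool's x, y, z in units of 30 mm (1.0 is 30 mm), a list of three; "dr": the turn, a rotation vector about the tool's x, y, z in rad, a list of three; "fingers": the closure in counts, from 0 (fully open) to 255 (shut). A call has 1 to 8 rows; each row is the pose to reach, as a shift and turn from the pose commanded when the call began, along the tool's axes at that moment; what a row does not reach only later rows make up. A row lasts 1/10 s, in which the tool goes at most 50 mm and 8.59 degrees, less where a joint would pass 70% of its speed; a pose out of reach is approached as far as the arm can. A call with a gripper value outside its range is refused whole. The fingers move at their own pace and stop on an object; the grip force is fixed at half the most. Time passes only in rows, so rows that repeat a pose let the fingers close. It gives the time, the measured TCP pose, the force and the opening at its end, in the units of the state.
- sense(): the state, without advancing time (a new reading comes with each control period).
- get_image(name): name is "scene" or "top" or "wrist"; returns (picture, depth): 480x640x3 uint8, red, green, blue; 480x640 float32, m along the optical axis (not along the pixel's ray), 0 where there is no reading.
- camera_params(name): a dict with "intrinsics" (3x3 intrinsics, pixels), "extrinsics" (4x4, takes a point from world to camera coordinates). Camera axes: x right, y down, z forward; pixel columns grow to the right and rows downward; lengths in m; the calibration is good to about 2 mm. The wrist camera is an equidistant fisheye: a pixel r from the principal point sees the ray r / f radians off the axis. A picture is of the moment at which its call begins: read the wrist's pose just before it. camera_params takes no time and is no camera call; for the wrist camera it gives the pose at the moment of the call.
- close_job(): hands the job in, once; it reports no verdict.
The state is a dict: "t": time; "q": joint angles; "joint_velocities": joint speeds; "joint_torque": joint torques, N m; "eef_pos": TCP position; "tool_rot": TCP orientation; "ft_force": force on the tool from outside, world axes, zero at the start; "wrist_torque": the same for the moment, N m; "width": finger opening in m.
Only numpy, scipy, OpenCV 4.12 (cv2) and the standard library are available. Lean on these libraries where they do the work, as an engineer would, in place of code of your own. Each camera call takes 0.05 s, during which the arm holds its last target. There are 200 camera calls.

## Working session

There is one attempt and no reset: what is moved stays moved. The work goes in short steps, Python scripts to look and compute and a tool call to move; the robot and the scene stay as the last step left them, time stands still between calls to the robot, and variables do not carry over. Pictures are saved under pics/ and viewed, about 8 in all and at most 12, crops included, and the job is handed in when it is done.

Besides the shell and the picture viewer there is one more tool, called after "Request:" as name(argument=value, ...) on one line, values as JSON. play_rows: Moves the arm, as the interface text tells. Its arguments: {"type":"object","properties":{"slide":{"type":"array"},"dr":{"type":"array"},"fingers":{"type":"array"}},"required":["slide","dr","fingers"]}

```bash
mkdir -p pics; python3 - <<'E'
from cell import *
import cv2, numpy as np
print(sense())
for n in ["scene","top","wrist"]:
    p=camera_params(n); print(n,np.round(p["intrinsics"],1).tolist(),np.round(p["extrinsics"],4).tolist())
    im,d=get_image(n); cv2.imwrite(f"pics/{n}0.png",im[:,:,::-1]); np.save(f"{n}0.npy",d)
E
```

```text
{'t': 0.0, 'q': array([ 1.17080104,  0.53718621, -0.00441555,  1.5388469 ,  0.00260318,
        1.06728263, -0.07121837]), 'joint_velocities': array([ 0.00035464, -0.00065539, -0.00059942,  0.00012384,  0.00069937,
        0.00191673,  0.00046658]), 'joint_torque': array([-2.31608492e-04, -5.70972633e+01,  9.90986042e-01, -2.51599628e+01,
       -5.61622018e-02,  1.79867243e-02,  1.90799387e-04]), 'eef_pos': array([ 0.21271731, -0.61352886,  0.21483656]), 'tool_rot': array([-2.55892490e+00,  1.82098518e+00,  2.31808942e-03]), 'ft_force': array([ 0.73527528, -0.44637709,  0.83216174]), 'wrist_torque': array([-0.01255671,  0.01059748,  0.03177591]), 'width': 0.08830774088195814}
scene [[573.1, 0.0, 313.2], [0.0, 573.1, 238.8], [0.0, 0.0, 1.0]] [[0.6163, 0.7875, -0.0077, -0.3508], [0.5637, -0.448, -0.6939, -0.224], [-0.5499, 0.4233, -0.72, 1.7225], [0.0, 0.0, 0.0, 1.0]]
top [[612.5, 0.0, 312.7], [0.0, 612.5, 233.8], [0.0, 0.0, 1.0]] [[-0.0121, -0.9999, 0.0009, -0.0182], [-0.9951, 0.012, -0.0978, 0.5832], [0.0978, -0.002, -0.9952, 1.3252], [0.0, 0.0, 0.0, 1.0]]
wrist [[371.6, 0.0, 325.8], [0.0, 371.6, 243.7], [0.0, 0.0, 1.0]] [[0.3273, -0.9449, -0.002, -0.6486], [-0.9066, -0.3146, 0.2812, -0.0395], [-0.2664, -0.0902, -0.9596, 0.3913], [0.0, 0.0, 0.0, 1.0]]
```

View pics/top0.png

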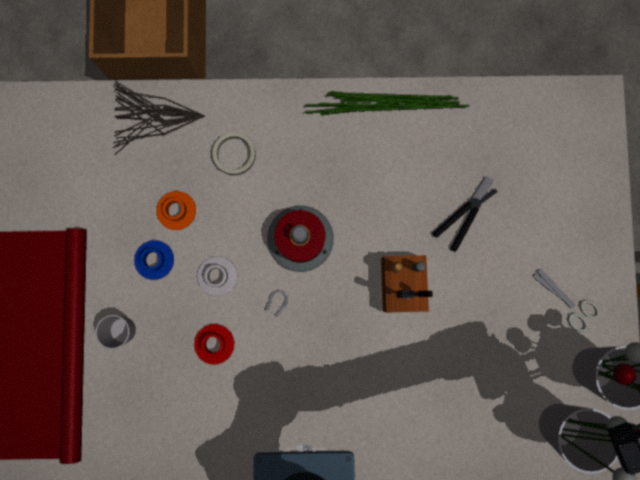

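View pics/scene0.png

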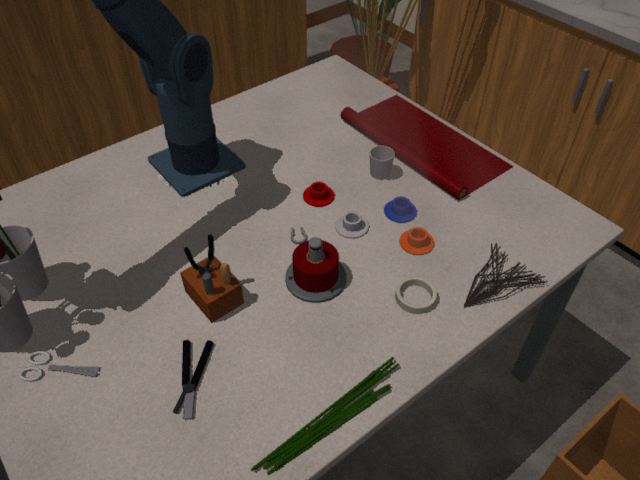

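Top view: plate at (216,275), spindle at (300,234), ring at (277,301) with its gap toward lower-left, pliers at (408,294) in the block with handles along image u. The red, blue and orange plates are decoys. Scene view: plate at (352,224), ring at (299,236), spindle at (316,245).

```bash
cat > h.py <<'E'
from cell import *
import cv2, numpy as np
from scipy.spatial.transform import Rotation as R
def world(n,d,P=None):
    P=P or camera_params(n); K=P["intrinsics"];E=P["extrinsics"]
    v,u=np.mgrid[:480,:640]
    if n=="wrist":
        x=(u-K[0,2])/K[0,0];y=(v-K[1,2])/K[1,1];r=np.hypot(x,y)+1e-9;s=np.tan(r)/r
        c=np.stack([x*s*d,y*s*d,d],-1)
    else: c=np.stack([(u-K[0,2])/K[0,0]*d,(v-K[1,2])/K[1,1]*d,d],-1)
    return (c-E[:3,3])@E[:3,:3]
def ray(P,u,v,fish=False):
    K=P["intrinsics"];E=P["extrinsics"];x=(u-K[0,2])/K[0,0];y=(v-K[1,2])/K[1,1]
    if fish:
        r=np.hypot(x,y);c=np.array([x*np.sin(r)/r,y*np.sin(r)/r,np.cos(r)])
    else: c=np.array([x,y,1.])
    return -E[:3,:3].T@E[:3,3], E[:3,:3].T@(c/np.linalg.norm(c))
def onplane(P,u,v,z,fish=False):
    o,d=ray(P,u,v,fish); return o+d*(z-o[2])/d[2]
def toolmove(target,yaw=None):
    """shift in units, turn about tool z; yaw = world angle of tool x (tool down)"""
    s=sense();Rt=R.from_rotvec(s["tool_rot"]);m=Rt.as_matrix()
    print("pos",np.round(s["eef_pos"],4),"yawx",round(np.degrees(np.arctan2(m[1,0],m[0,0])),2),"zaxis",np.round(m[:,2],3),"q7",s["q"].round(2))
    d=Rt.inv().apply(np.array(target)-s["eef_pos"])/.03
    print("slide",np.round(d,3))
    if yaw is not None:
        x=np.array([np.cos(yaw),np.sin(yaw),0]);z=np.array([0,0,-1.]);T=np.stack([x,np.cross(z,x),z],1)
        print("dr",np.round((Rt.inv()*R.from_matrix(T)).as_rotvec(),4))
E
python3 - <<'E'
from h import *
for n,wins in {"top":dict(plate=(190,250,245,300),stand=(260,200,335,275),ring=(258,285,292,320),block=(355,245,440,315)),
 "scene":dict(plate=(330,205,375,243),stand=(280,232,350,300),ring=(286,224,310,246),block=(180,230,245,320))}.items():
    d=np.load(n+"0.npy");W=world(n,d)
    np.save(n+"W.npy",W)
    for k,(a,b,c,e) in wins.items():
        w=W[b:e,a:c].reshape(-1,3)
        z=w[:,2]
        print(n,k,"bench",round(np.median(z),4))
        for lo,hi in [(.004,.01),(.01,.025),(.025,.04),(.04,.06),(.06,.08),(.08,.1),(.1,.2)]:
            q=w[(z>lo)&(z<hi)]
            if len(q)>3: 
              print("  ",lo,hi,len(q),"mean",q.mean(0).round(4),"bbmid",((q.min(0)+q.max(0))/2).round(4),"size",np.ptp(q,0).round(3))
a=[cv2.resize(cv2.imread("pics/top0.png")[y:y+80,x:x+100],(500,400),interpolation=2) for y,x in [(265,240),(240,360)]]
cv2.imwrite("pics/crop.png",np.hstack(a)[:, :800])
E
```

```text
top plate bench 0.0028
   0.004 0.01 779 mean [0.4947 0.1892 0.0065] bbmid [0.4963 0.1895 0.007 ] size [0.11  0.121 0.006]
   0.01 0.025 109 mean [0.4935 0.1877 0.0135] bbmid [0.4932 0.1907 0.0175] size [0.084 0.085 0.015]
   0.025 0.04 225 mean [0.4942 0.1894 0.0335] bbmid [0.4947 0.1899 0.0323] size [0.048 0.049 0.014]
top stand bench 0.0116
   0.004 0.01 637 mean [0.5751 0.0109 0.0071] bbmid [0.5792 0.0096 0.007 ] size [0.168 0.167 0.006]
   0.01 0.025 940 mean [ 5.658e-01 -4.000e-04  1.320e-02] bbmid [0.5776 0.0031 0.0162] size [0.147 0.148 0.012]
   0.025 0.04 13 mean [ 0.5347 -0.0018  0.0316] bbmid [0.5538 0.0052 0.0322] size [0.062 0.066 0.014]
   0.04 0.06 34 mean [ 0.5398 -0.0023  0.0513] bbmid [ 0.5529 -0.0006  0.0503] size [0.063 0.08  0.019]
   0.06 0.08 375 mean [0.5732 0.0036 0.0779] bbmid [0.5762 0.0039 0.0702] size [0.107 0.107 0.02 ]
   0.08 0.1 1477 mean [0.5758 0.0032 0.0833] bbmid [0.5756 0.0038 0.0875] size [0.107 0.106 0.015]
   0.1 0.2 210 mean [0.5749 0.003  0.1317] bbmid [0.5761 0.0038 0.1215] size [0.032 0.031 0.038]
top ring bench 0.0008
   0.004 0.01 219 m
[... 2587 characters left out ...]
1704  0.0057] bbmid [ 0.3941 -0.1803  0.007 ] size [0.334 0.273 0.006]
   0.01 0.025 229 mean [ 0.5015 -0.2338  0.0176] bbmid [ 0.4059 -0.1668  0.0175] size [0.254 0.205 0.015]
   0.025 0.04 216 mean [ 0.5096 -0.2368  0.0324] bbmid [ 0.4714 -0.2228  0.0325] size [0.126 0.091 0.015]
   0.04 0.06 312 mean [ 0.5089 -0.237   0.0502] bbmid [ 0.4705 -0.2225  0.05  ] size [0.126 0.092 0.02 ]
   0.06 0.08 1285 mean [ 0.4799 -0.2283  0.0719] bbmid [ 0.4697 -0.222   0.0699] size [0.126 0.093 0.02 ]
   0.08 0.1 173 mean [ 0.4783 -0.2248  0.0902] bbmid [ 0.4786 -0.223   0.0901] size [0.076 0.062 0.02 ]
   0.1 0.2 541 mean [ 0.479  -0.2216  0.1309] bbmid [ 0.4788 -0.2225  0.1404] size [0.078 0.069 0.081]
```

View pics/wrist0.png

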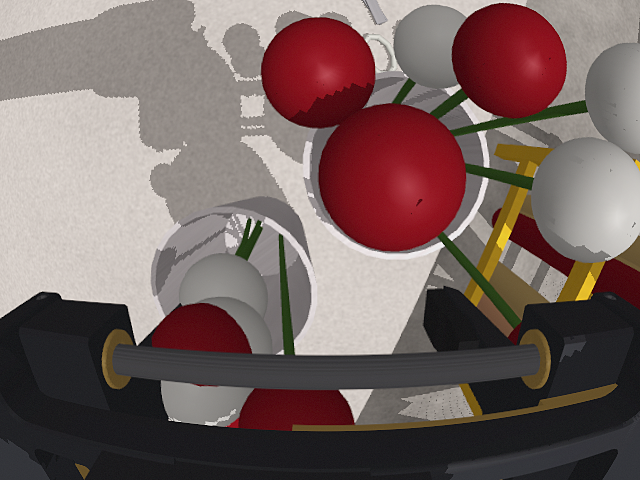

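The wrist view shows the start pose between flower pots, so I must lift first. The depth data give plate (0.494, 0.189), spindle (0.5755, 0.0035) and block (0.471, -0.2225).

```bash
python3 - <<'E'
from h import *
for n in ["top","scene"]:
    W=np.load(n+"W.npy").reshape(-1,3)
    def sel(c,r,lo,hi): return W[(np.hypot(W[:,0]-c[0],W[:,1]-c[1])<r)&(W[:,2]>lo)&(W[:,2]<hi)]
    z=sel((.5755,.0035),.01,.1,.2)[:,2]; print(n,"spindle top",np.percentile(z,[20,50,80]))
    a=sel((.5755,.0035),.05,.07,.1)[:,2]; print("roll",np.percentile(a,[20,50,80]))
    a=sel((.494,.189),.024,.02,.05)[:,2]; print("hub",np.percentile(a,[20,50,80]))
    q=sel((.446,-.2225),.06,.1,.25); q=q[abs(q[:,0]-.449)<.015]
    for lo in np.arange(.1,.2,.01):
        s=q[(q[:,2]>lo)&(q[:,2]<lo+.01)]
        if len(s)>2: print("pl",round(lo,3),len(s),"x",np.median(s[:,0]).round(4),"y",s[:,1].min().round(4),s[:,1].max().round(4))
toolmove((.213,-.614,.36),0)
toolmove((.494,.189,.30),0)
E
```

```text
top spindle top [0.1319379  0.13384805 0.13573326]
roll [0.08007079 0.08236429 0.08459039]
hub [0.03048888 0.0335975  0.03581861]
pl 0.1 23 x 0.4501 y -0.2386 -0.2055
pl 0.11 19 x 0.45 y -0.2434 -0.2043
pl 0.12 13 x 0.4499 y -0.2442 -0.2402
pl 0.13 14 x 0.4499 y -0.248 -0.1914
pl 0.14 12 x 0.4502 y -0.2477 -0.1905
pl 0.15 9 x 0.4479 y -0.2483 -0.2463
pl 0.16 25 x 0.4485 y -0.2581 -0.1908
pl 0.17 47 x 0.4497 y -0.2555 -0.1881
scene spindle top [0.13525529 0.13714046 0.13882376]
roll [0.08318159 0.08497675 0.08687182]
hub [0.02576358 0.0334437  0.03695161]
pl 0.1 34 x 0.4504 y -0.2441 -0.1983
pl 0.11 35 x 0.4524 y -0.2488 -0.1979
pl 0.12 32 x 0.4524 y -0.2511 -0.1961
pl 0.13 32 x 0.452 y -0.2536 -0.1942
pl 0.14 29 x 0.4526 y -0.2548 -0.1935
pl 0.15 31 x 0.4529 y -0.256 -0.1915
pl 0.16 38 x 0.4523 y -0.257 -0.1894
pl 0.17 45 x 0.45 y -0.2572 -0.1879
pos [ 0.2128 -0.6137  0.2151] yawx -70.87 zaxis [-0.     0.001 -1.   ] q7 [ 1.17  0.54 -0.    1.54  0.    1.07 -0.07]
slide [ 6.000e-03 -3.000e-03 -4.831e+00]
dr [-7.000e-04  1.200e-03 -1.237e+00]
pos [ 0.2128 -0.6137  0.2151] yawx -70.87 zaxis [-0.     0.001 -1.   ] q7 [ 1.17  0.54 -0.    1.54  0.    1.07 -0.07]
slide [-22.211 -17.623  -2.804]
dr [-7.000e-04  1.200e-03 -1.237e+00]
```

Request:
play_rows(slide=[[0, 0, -1.6], [0, 0, -3.2], [0, 0, -4.3], [-5.18, -11.92, -4.3], [-5.18, -11.92, -4.3], [-5.18, -11.92, -4.3], [-5.18, -11.92, -4.3], [-5.18, -11.92, -4.3]], dr=[[0, 0, 0], [0, 0, 0], [0, 0, 0], [0, 0, -0.14], [0, 0, -0.28], [0, 0, -0.42], [0, 0, -0.56], [0, 0, -0.7]], fingers=[0, 0, 0, 0, 0, 0, 0, 0])

```text
t: 0.95
eef_pos: [0.398, -0.4432, 0.3446]
tool_rot: [3.031, -0.825, -0.0]
ft_force: [0.8, -0.4, -0.1]
width: 0.0882
```

```bash
python3 - <<'E'
from h import *
toolmove((.5,-.1,.30),.0)
toolmove((.494,.1,.25),.0)
E
```

```text
pos [ 0.398  -0.4432  0.3446] yawx -30.45 zaxis [-0. -0. -1.] q7 [ 0.93  0.35 -0.22  1.52  0.08  1.29  0.17]
slide [ -2.865 -11.586   1.487]
dr [ 1.000e-04  2.000e-04 -5.314e-01]
pos [ 0.398  -0.4432  0.3446] yawx -30.45 zaxis [-0. -0. -1.] q7 [ 0.93  0.35 -0.22  1.52  0.08  1.29  0.17]
slide [ -6.415 -17.232   3.153]
dr [ 1.000e-04  2.000e-04 -5.314e-01]
```

Request:
play_rows(slide=[[-6.4, -17.2, 1.5], [-6.4, -17.2, 1.5], [-6.4, -17.2, 1.5], [-6.4, -17.2, 1.5], [-6.4, -17.2, 1.5], [-6.4, -17.2, 1.5], [-6.4, -17.2, 1.5], [-6.4, -17.2, 1.5]], dr=[[0, 0, -0.1], [0, 0, -0.2], [0, 0, -0.3], [0, 0, -0.4], [0, 0, -0.5], [0, 0, -0.53], [0, 0, -0.53], [0, 0, -0.53]], fingers=[0, 0, 0, 0, 0, 0, 0, 0])

```text
t: 1.75
eef_pos: [0.4684, -0.0509, 0.312]
tool_rot: [3.141, -0.012, 0.0]
ft_force: [1.4, -0.0, 0.1]
width: 0.088
```

```bash
python3 - <<'E'
from h import *
toolmove((.47,.1,.28),.0)
E
```

```text
pos [ 0.4684 -0.0509  0.312 ] yawx -0.42 zaxis [ 0. -0. -1.] q7 [ 0.51  0.17 -0.56  1.85  0.1   1.15 -0.09]
slide [ 0.016 -5.03   1.065]
dr [ 0.0004 -0.0002 -0.0074]
```

Request:
play_rows(slide=[[0, -1.6, 0.3], [0, -3.2, 0.6], [0, -4.8, 0.9], [0, -5.0, 1.0], [0, -5.0, 1.0], [0, -5.0, 1.0]], dr=[[0, 0, 0], [0, 0, 0], [0, 0, 0], [0, 0, 0], [0, 0, 0], [0, 0, 0]], fingers=[0, 0, 0, 0, 0, 0])

```text
t: 2.35
eef_pos: [0.4698, 0.0959, 0.282]
tool_rot: [3.141, -0.013, -0.001]
ft_force: [-1.1, -0.9, -0.4]
width: 0.0882
```

```bash
python3 - <<'E'
from h import *
P=camera_params("wrist"); im,d=get_image("wrist"); cv2.imwrite("pics/w1.png",im[:,:,::-1]); np.savez("w1.npz",d=d,E=P["extrinsics"],im=im)
E=P["extrinsics"];print("cam",-E[:3,:3].T@E[:3,3])
W=world("wrist",d,P).reshape(-1,3);np.save("w1W.npy",W)
def sel(c,r,lo,hi): return W[(np.hypot(W[:,0]-c[0],W[:,1]-c[1])<r)&(W[:,2]>lo)&(W[:,2]<hi)]
for nm,c,r,lo,hi in [("bench",(.42,.06),.05,-.02,.004),("hub",(.494,.189),.04,.025,.045),("ring",(.435,.057),.05,.003,.012),("spin",(.5755,.0035),.03,.115,.16),("roll",(.5755,.0035),.08,.078,.095)]:
    q=sel(c,r,lo,hi)
    if len(q): print(nm,len(q),"med",np.median(q,0).round(4),"bbmid",((q.min(0)+q.max(0))/2).round(4),"size",np.ptp(q,0).round(3))
toolmove((.494,.189,.06),0)
E
```

```text
cam [0.46995827 0.16841045 0.45231717]
bench 4215 med [0.4179 0.0627 0.0014] bbmid [0.4195 0.0599 0.001 ] size [0.099 0.099 0.006]
hub 821 med [0.4926 0.1908 0.0351] bbmid [0.4922 0.1903 0.0312] size [0.049 0.049 0.012]
ring 664 med [0.4336 0.0559 0.007 ] bbmid [0.4359 0.0564 0.0065] size [0.098 0.098 0.007]
spin 239 med [0.5619 0.0078 0.1297] bbmid [0.5642 0.0043 0.1257] size [0.011 0.027 0.021]
roll 4823 med [0.5601 0.0189 0.0832] bbmid [0.5738 0.0038 0.0865] size [0.11  0.109 0.017]
pos [0.47   0.0955 0.2822] yawx -0.55 zaxis [-0.    -0.001 -1.   ] q7 [ 0.28  0.23 -0.66  1.87  0.16  1.1  -0.45]
slide [ 0.771 -3.131  7.403]
dr [ 0.0008  0.     -0.0096]
```

View pics/w1.png

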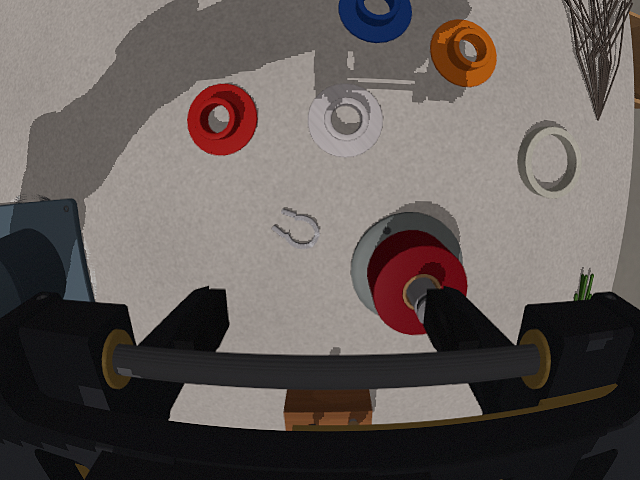

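Wrist view: plate at (346,120), ring at (298,227) with its gap toward the left, roll/spindle at (418,285). All agree with the top/scene estimates to about 1.5 mm. I'll grip at yaw 0 to centre x, then regrip turned 90° to centre y.

Request:
play_rows(slide=[[0.74, -3.15, 1.5], [0.74, -3.15, 3.1], [0.74, -3.15, 4.7], [0.74, -3.15, 6.3], [0.74, -3.15, 7.4], [0.74, -3.15, 8.3], [0.74, -3.15, 9.05], [0.74, -3.15, 9.05]], dr=[[0, 0, 0], [0, 0, 0], [0, 0, 0], [0, 0, 0], [0, 0, 0], [0, 0, 0], [0, 0, 0], [0, 0, 0]], fingers=[0, 0, 0, 0, 0, 0, 0, 0])

```text
t: 3.2
eef_pos: [0.4911, 0.1887, 0.0079]
tool_rot: [3.138, -0.015, -0.007]
ft_force: [-0.1, -0.3, 0.1]
width: 0.0883
```

Request:
play_rows(slide=[[0, 0, 0], [0, 0, 0], [0, 0, 0], [0, 0, 0], [0, 0, 0], [0, 0, 0], [0, 0, 0], [0, 0, 0]], dr=[[0, 0, 0], [0, 0, 0], [0, 0, 0], [0, 0, 0], [0, 0, 0], [0, 0, 0], [0, 0, 0], [0, 0, 0]], fingers=[130, 130, 130, 130, 130, 130, 130, 130])

```text
t: 4.0
eef_pos: [0.493, 0.1919, 0.0114]
tool_rot: [-3.142, 0.011, -0.002]
ft_force: [-0.8, 0.5, 7.6]
width: 0.043
```

```bash
python3 - <<'E'
from h import *
s=sense();print(s["eef_pos"],s["ft_force"],s["width"])
a,d=get_image("top");b,_=get_image("scene");c,dw=get_image("wrist")
np.save("tmp.npy",d)
A=cv2.resize(a[220:340,130:290],(400,300),interpolation=2);B=cv2.resize(b[140:290,280:480],(400,300),interpolation=2)
C=cv2.resize(c,(400,300))
cv2.imwrite("pics/g1.png",np.vstack([np.hstack([A,B]),np.hstack([C,C*0])])[:,:,::-1])
E
```

```text
[0.49296843 0.19190618 0.01141542] [-0.77287631  0.52986832  7.60084488] 0.043036074105030936
```

View pics/g1.png

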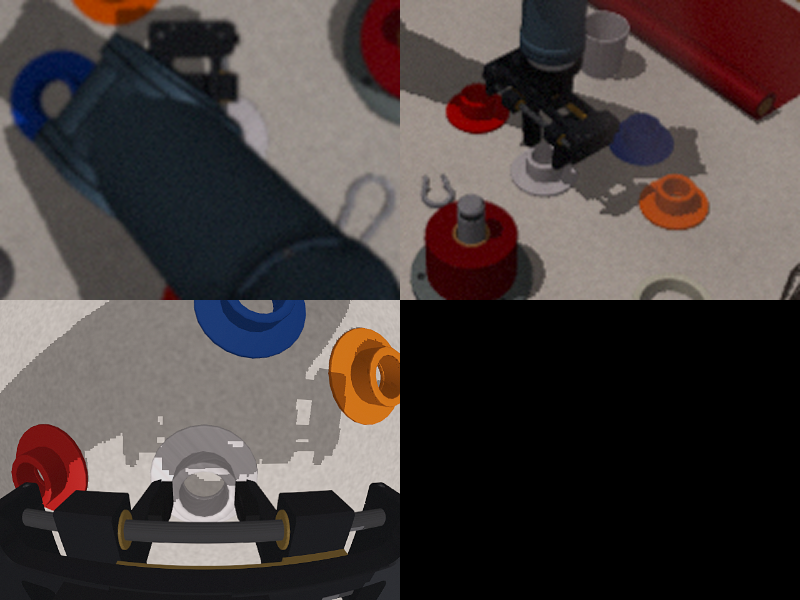

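```bash
python3 - <<'E'
from h import *
P=camera_params("wrist"); im,d=get_image("wrist");W=world("wrist",d,P)
m=(W[...,2]>.027)&(W[...,2]<.045)&(np.hypot(W[...,0]-.493,W[...,1]-.19)<.045)
g=im.astype(int);m&=(g.sum(2)>210)
q=W[m];print(len(q),np.median(q,0),((q.min(0)+q.max(0))/2).round(4),np.ptp(q,0).round(3))
# disc outer edge
m2=(W[...,2]>.003)&(W[...,2]<.012)&(np.hypot(W[...,0]-.493,W[...,1]-.19)<.06)
for y in np.arange(.14,.25,.005):
    s=q[abs(q[:,1]-y)<.0025]
    if len(s): print(round(y,3),s[:,0].min().round(4),s[:,0].max().round(4))
toolmove((.493,.19,.0),0)
E
```

```text
5099 [0.49256645 0.19404326 0.03498093] [0.4925 0.1912 0.0356] [0.07  0.049 0.017]
0.165 0.4852 0.4993
0.17 0.4761 0.5085
0.175 0.4727 0.5128
0.18 0.4701 0.5143
0.185 0.4703 0.5139
0.19 0.4707 0.5139
0.195 0.4708 0.5143
0.2 0.4575 0.5276
0.205 0.4575 0.5272
0.21 0.4752 0.51
0.215 0.4813 0.5032
pos [0.493  0.1919 0.0114] yawx -0.39 zaxis [ 0.001  0.    -1.   ] q7 [-0.08  0.71 -0.48  1.95  0.55  0.62 -0.93]
slide [0.    0.065 0.381]
dr [-0.0001 -0.001  -0.0068]
```

Request:
play_rows(slide=[[0, 0, 0], [0, 0, 0], [0, 0, 0], [0, 0, 0]], dr=[[0, 0, 0], [0, 0, 0], [0, 0, 0], [0, 0, 0]], fingers=[145, 145, 145, 145])

```text
t: 4.6
eef_pos: [0.4929, 0.1921, 0.0115]
tool_rot: [-3.141, 0.011, -0.001]
ft_force: [-1.9, -1.0, 7.9]
width: 0.0384
```

```bash
python3 - <<'E'
from h import *
P=camera_params("wrist"); im,d=get_image("wrist");W=world("wrist",d,P);np.savez("g2",im=im,W=W)
# dark finger points near pads
g=im.astype(int).sum(2)
m=(abs(W[...,1]-.191)<.03)&(abs(W[...,0]-.493)<.05)&(g<150)&(W[...,2]<.12)
q=W[m]
for lo in np.arange(0,.12,.01):
    s=q[(q[:,2]>=lo)&(q[:,2]<lo+.01)]
    L=s[s[:,0]<.493];Rr=s[s[:,0]>.493]
    if len(L) and len(Rr): print(round(lo,2),len(s),"Lmax",L[:,0].max().round(4),"Rmin",Rr[:,0].min().round(4),"y",s[:,1].min().round(3),s[:,1].max().round(3))
cv2.imwrite("pics/g2.png",cv2.resize(im[220:480,160:480],(800,600),interpolation=2)[:,:,::-1])
print(sense()["width"])
E
```

```text
0.03 229 Lmax 0.4733 Rmin 0.5111 y 0.184 0.203
0.04 890 Lmax 0.4735 Rmin 0.511 y 0.183 0.204
0.05 1373 Lmax 0.4735 Rmin 0.5109 y 0.183 0.204
0.06 1350 Lmax 0.4724 Rmin 0.5119 y 0.184 0.204
0.07 1489 Lmax 0.4735 Rmin 0.5109 y 0.195 0.204
0.08 1241 Lmax 0.4734 Rmin 0.511 y 0.182 0.204
0.09 578 Lmax 0.4662 Rmin 0.5181 y 0.181 0.198
0.1 958 Lmax 0.467 Rmin 0.5177 y 0.185 0.221
0.11 1943 Lmax 0.4928 Rmin 0.493 y 0.196 0.221
0.037884028808043244
```

View pics/g2.png

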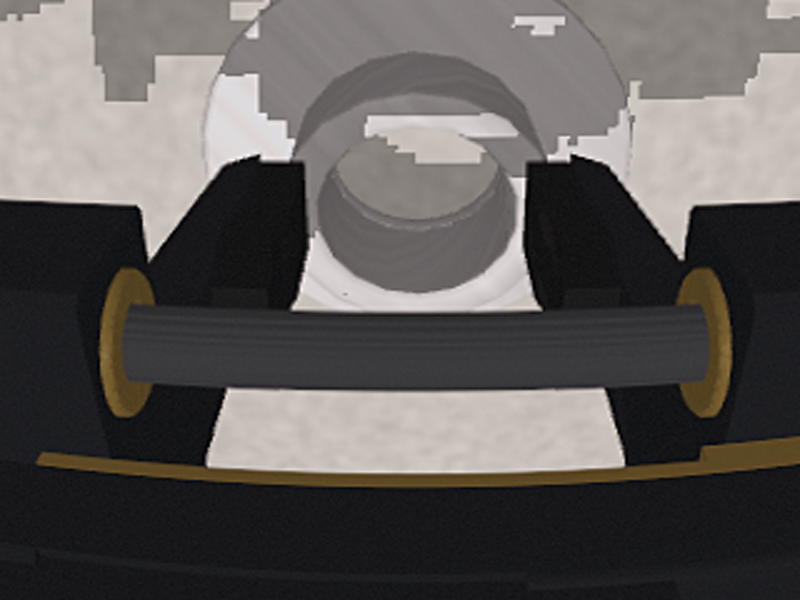

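Crop: the fingers stand on top of the hub (pads at x 300 and 530, over the hub's rim), not around it. I'll measure where the finger tips really are relative to the TCP, using the open-finger picture w1.

```bash
python3 - <<'E'
from h import *
f=np.load("w1.npz");W=np.load("w1W.npy");g=f["im"].astype(int).sum(2).ravel();t=np.array([.47,.0957,.282])
q=W-t;q=q[(g<150)&(abs(q[:,1])<.03)&(abs(q[:,0])<.08)&(q[:,2]>-.05)]
for lo in np.arange(-.04,.1,.01):
    s=q[(q[:,2]>=lo)&(q[:,2]<lo+.01)];L=s[s[:,0]<0];Rr=s[s[:,0]>0]
    if len(L) and len(Rr):print(round(lo,2),len(L),len(Rr),L[:,0].max().round(4),Rr[:,0].min().round(4),s[:,1].min().round(3),s[:,1].max().round(3))
f=np.load("g2.npz");W=f["W"].reshape(-1,3);g=f["im"].astype(int).sum(2).ravel();q=W-[.493,.192,.0115]
q=q[(g<150)&(abs(q[:,1])<.012)&(abs(q[:,0])<.04)]
print("now minz",np.sort(q[:,2])[:40:5])
E
```

```text
0.02 246 269 -0.0444 0.0428 -0.009 0.012
0.03 586 596 -0.0443 0.0427 -0.008 0.012
0.04 836 839 -0.0444 0.0426 -0.009 0.012
0.05 759 762 -0.0452 0.0437 -0.006 0.012
0.06 897 901 -0.0442 0.0427 -0.01 0.012
0.07 562 547 -0.0448 0.0441 -0.011 0.012
0.08 557 521 -0.0511 0.0497 -0.011 0.008
0.09 1066 1002 -0.0111 0.0126 -0.007 0.03
0.1 8139 8051 -0.0 0.0001 -0.024 0.03
now minz [0.02425776 0.02470972 0.02480135 0.02501433 0.02510653 0.02538649
 0.02556961 0.02567174]
```

The tips (measured by camera, and by contact on the 34 mm hub) are about 22 mm behind the reported TCP. So I'll go about 22 mm lower and regrip.

Request:
play_rows(slide=[[0, 0, 0], [0, 0, 0], [0, 0, 0], [0, 0, 0.0], [0, 0, 0.3], [0, 0, 0.6], [0, 0, 0.75], [0, 0, 0.75]], dr=[[0, 0, 0], [0, 0, 0], [0, 0, 0], [0, 0, 0], [0, 0, 0], [0, 0, 0], [0, 0, 0], [0, 0, 0]], fingers=[0, 0, 0, 0, 0, 0, 0, 0])

```text
t: 5.45
eef_pos: [0.4916, 0.1914, -0.013]
tool_rot: [3.141, -0.011, -0.003]
ft_force: [-0.8, 0.1, 1.0]
width: 0.0883
```

Request:
play_rows(slide=[[0, 0, 0], [0, 0, 0], [0, 0, 0], [0, 0, 0], [0, 0, 0], [0, 0, 0], [0, 0, 0]], dr=[[0, 0, 0], [0, 0, 0], [0, 0, 0], [0, 0, 0], [0, 0, 0], [0, 0, 0], [0, 0, 0]], fingers=[130, 130, 130, 130, 130, 130, 130])

```text
t: 6.15
eef_pos: [0.4927, 0.1917, -0.0117]
tool_rot: [-3.142, 0.011, -0.0]
ft_force: [0.2, -0.4, 2.2]
width: 0.0497
```

Request:
play_rows(slide=[[0, 0, 0], [0, 0, 0], [0, 0, 0], [0, 0, 0], [0, 0, 0], [0, 0, 0], [0, 0, 0], [0, 0, 0]], dr=[[0, 0, 0], [0, 0, 0], [0, 0, -0.14], [0, 0, -0.28], [0, 0, -0.42], [0, 0, -0.56], [0, 0, -0.7], [0, 0, -0.84]], fingers=[0, 0, 0, 0, 0, 0, 0, 0])

```text
t: 6.95
eef_pos: [0.4924, 0.1916, -0.012]
tool_rot: [2.869, 1.279, -0.0]
ft_force: [0.2, 0.4, 0.2]
width: 0.0881
```

Request:
play_rows(slide=[[0, 0, 0], [0, 0, 0], [0, 0, 0], [0, 0, 0], [0, 0, 0], [0, 0, 0], [0, 0, 0], [0, 0, 0]], dr=[[0, 0, -0.14], [0, 0, -0.28], [0, 0, -0.42], [0, 0, -0.56], [0, 0, -0.7], [0, 0, -0.73], [0, 0, -0.73], [0, 0, -0.73]], fingers=[0, 0, 0, 0, 0, 0, 0, 0])

```text
t: 7.75
eef_pos: [0.4925, 0.1917, -0.0119]
tool_rot: [-2.233, -2.21, 0.0]
ft_force: [-0.3, -0.5, 0.3]
width: 0.0881
```

Request:
play_rows(slide=[[0, 0, 0], [0, 0, 0], [0, 0, 0], [0, 0, 0], [0, 0, 0], [0, 0, 0], [0, 0, 0]], dr=[[0, 0, 0], [0, 0, 0], [0, 0, 0], [0, 0, 0], [0, 0, 0], [0, 0, 0], [0, 0, 0]], fingers=[150, 150, 150, 150, 150, 150, 150])

```text
t: 8.45
eef_pos: [0.4925, 0.1914, -0.0119]
tool_rot: [2.23, 2.212, -0.001]
ft_force: [-0.3, -1.1, 1.8]
width: 0.0489
```

```bash
python3 - <<'E'
from h import *
P=camera_params("wrist"); im,d=get_image("wrist");W=world("wrist",d,P)
m=(abs(W[...,2]-.0355)<.004)&(np.hypot(W[...,0]-.493,W[...,1]-.19)<.03)&(im.astype(int).sum(2)>210)
q=W[m];print(len(q),((q.min(0)+q.max(0))/2).round(4),np.ptp(q,0).round(3),sense()["width"])
toolmove((.493+.0816,.1917-.1863,.2),np.pi/2)
toolmove((.493,.1917,.2),np.pi/2)
E
```

```text
4302 [0.485  0.1916 0.0344] [0.036 0.049 0.006] 0.049287350670408035
pos [ 0.4925  0.1914 -0.0119] yawx 89.55 zaxis [-0. -0. -1.] q7 [ 0.14  0.86 -0.79  1.94  0.92  0.75  0.36]
slide [-6.182  2.786 -7.061]
dr [-0.0001  0.0004 -0.0079]
pos [ 0.4925  0.1914 -0.0119] yawx 89.55 zaxis [-0. -0. -1.] q7 [ 0.14  0.86 -0.79  1.94  0.92  0.75  0.36]
slide [ 6.000e-03  1.700e-02 -7.063e+00]
dr [-0.0001  0.0004 -0.0079]
```

Request:
play_rows(slide=[[0, 0, -1.6], [0, 0, -3.2], [0, 0, -4.8], [0, 0, -6.4], [0, 0, -7.0], [-1.2, 1.1, -7.0], [-2.4, 2.2, -7.0], [-3.5, 3.2, -7.0]], dr=[[0, 0, 0], [0, 0, 0], [0, 0, 0], [0, 0, 0], [0, 0, 0], [0, 0, 0], [0, 0, 0], [0, 0, 0]], fingers=[150, 150, 150, 150, 150, 150, 150, 150])

```text
t: 9.3
eef_pos: [0.5889, 0.0838, 0.1981]
tool_rot: [2.23, 2.212, -0.0]
ft_force: [-0.7, 1.1, -2.1]
width: 0.0486
```

Request:
play_rows(slide=[[-1.2, 1.0, 0], [-2.3, 1.9, 0], [-2.8, 2.3, 0], [-2.8, 2.3, 0], [-2.8, 2.3, 0], [-2.8, 2.3, 0]], dr=[[0, 0, 0], [0, 0, 0], [0, 0, 0], [0, 0, 0], [0, 0, 0], [0, 0, 0]], fingers=[150, 150, 150, 150, 150, 150])

```text
t: 9.9
eef_pos: [0.6551, 0.0032, 0.1981]
tool_rot: [-2.227, -2.215, -0.0]
ft_force: [-0.2, 1.1, -1.4]
width: 0.049
```

```bash
cat > spin.py <<'E'
from h import *
from scipy.optimize import least_squares
P=camera_params("wrist"); im,d=get_image("wrist");W=world("wrist",d,P).reshape(-1,3);np.savez("w2",im=im,W=W,E=P["extrinsics"])
E=P["extrinsics"];cam=-E[:3,:3].T@E[:3,3];print("cam",cam.round(4),sense()["width"])
def sel(c,r,lo,hi): return W[(np.hypot(W[:,0]-c[0],W[:,1]-c[1])<r)&(W[:,2]>lo)&(W[:,2]<hi)]
z=sel((.575,.0035),.009,.12,.16)[:,2];zt=np.median(z);print("spindle top z",zt)
q=sel((.575,.0035),.03,zt-.004,zt+.004);print("top bbmid",((q.min(0)+q.max(0))/2).round(4),np.ptp(q,0).round(4))
q=sel((.575,.0035),.07,.08,.09);print("roll z",np.median(q[:,2]).round(4),"bbmid",((q.min(0)+q.max(0))/2).round(4),np.ptp(q,0).round(4))
q=sel((.575,.0035),.03,.092,.13);f=least_squares(lambda p:np.hypot(q[:,0]-p[0],q[:,1]-p[1])-.016,[.575,.0035],loss="soft_l1",f_scale=.001);print("side fit",f.x.round(4),len(q))
cv2.imwrite("pics/w2.png",im[:,:,::-1])
toolmove((.575,.0035,.17),np.pi/2)
E
python3 spin.py
```

```text
cam [0.5824 0.0036 0.3685] 0.048686398599064096
spindle top z 0.1354433450784396
top bbmid [0.5747 0.0031 0.1346] [0.0313 0.0307 0.0064]
roll z 0.0834 bbmid [0.5745 0.0033 0.0831] [0.1087 0.1096 0.0062]
side fit [0.5746 0.0031] 2
pos [0.6552 0.0032 0.1982] yawx 89.71 zaxis [-0.  0. -1.] q7 [ 0.53  0.77 -0.98  1.5   0.66  1.23  1.02]
slide [-2.000e-03 -2.673e+00  9.410e-01]
dr [-0.0004 -0.0005 -0.005 ]
```

Request:
play_rows(slide=[[0, -1.3, 0], [0, -2.5, 0], [0, -2.69, 0.6], [0, -2.69, 1.3], [0, -2.69, 1.8], [0, -2.69, 1.8], [0, -2.69, 1.8]], dr=[[0, 0, 0], [0, 0, 0], [0, 0, 0], [0, 0, 0], [0, 0, 0], [0, 0, 0], [0, 0, 0]], fingers=[150, 150, 150, 150, 150, 150, 150])

```text
t: 10.65
eef_pos: [0.5755, 0.0027, 0.1445]
tool_rot: [-2.229, -2.214, -0.001]
ft_force: [0.2, 0.3, -2.2]
width: 0.0489
```

Request:
play_rows(slide=[[0, 0, 0.2], [0, 0, 0.4], [0, 0, 0.6], [0, 0, 0.8], [0, 0, 1.0], [0, 0, 1.0]], dr=[[0, 0, 0], [0, 0, 0], [0, 0, 0], [0, 0, 0], [0, 0, 0], [0, 0, 0]], fingers=[150, 150, 150, 150, 150, 150])

```text
t: 11.25
eef_pos: [0.5747, 0.0019, 0.1131]
tool_rot: [-2.229, -2.212, 0.002]
ft_force: [-0.5, -0.6, -2.2]
width: 0.0488
```

Request:
play_rows(slide=[[0, 0, 0.25], [0, 0, 0.5], [0, 0, 0.75], [0, 0, 1.0], [0, 0, 1.2], [0, 0, 1.3], [0, 0, 1.3]], dr=[[0, 0, 0], [0, 0, 0], [0, 0, 0], [0, 0, 0], [0, 0, 0], [0, 0, 0], [0, 0, 0]], fingers=[150, 150, 150, 150, 150, 150, 150])

```text
t: 11.95
eef_pos: [0.5751, 0.002, 0.0747]
tool_rot: [-2.23, -2.212, 0.001]
ft_force: [0.2, 0.2, -2.3]
width: 0.0489
```

```bash
python3 -c "
from h import *
toolmove((.5746,.0032,.07),np.pi/2);print(sense()['ft_force'])"
```

```text
pos [0.5751 0.002  0.0747] yawx 89.56 zaxis [-0.001  0.    -1.   ] q7 [ 0.56  0.8  -0.91  1.8   0.77  0.94  0.87]
slide [ 0.039 -0.016  0.155]
dr [-0.0007 -0.     -0.0077]
[ 0.23251936  0.22799965 -2.34687425]
```

Request:
play_rows(slide=[[0, 0, 0.05], [0, 0, 0.09], [0, 0, 0.09], [0, 0, 0.09], [0, 0, 0.09], [0, 0, 0.09], [0, 0, 0.09], [0, 0, 0.09]], dr=[[0, 0, 0], [0, 0, 0], [0, 0, 0], [0, 0, 0], [0, 0, 0], [0, 0, 0], [0, 0, 0], [0, 0, 0]], fingers=[150, 150, 0, 0, 0, 0, 0, 0])

```text
t: 12.75
eef_pos: [0.5754, 0.002, 0.0725]
tool_rot: [2.23, 2.213, 0.0]
ft_force: [0.0, -0.1, -0.6]
width: 0.0874
```

Request:
play_rows(slide=[[0, 0, -1.2], [0, 0, -2.7], [0, 0, -4.3], [0, -1.5, -4.5], [0, -3.0, -4.5], [0, -3.0, -4.5], [0, -3.0, -4.5]], dr=[[0, 0, 0], [0, 0, 0], [0, 0, 0], [0, 0, 0], [0, 0, 0], [0, 0, 0], [0, 0, 0]], fingers=[0, 0, 0, 0, 0, 0, 0])

```text
t: 13.45
eef_pos: [0.485, 0.0021, 0.2076]
tool_rot: [2.229, 2.212, -0.001]
ft_force: [0.7, -0.5, 1.0]
width: 0.0884
```

```bash
python3 - <<'E'
from h import *
a,d=get_image("top");W=world("top",d);b,d2=get_image("scene");W2=world("scene",d2)
for n,w in [("top",W),("scene",W2)]:
    w=w.reshape(-1,3);r=np.hypot(w[:,0]-.5746,w[:,1]-.0032)
    print(n,"hub z",np.median(w[(r>.019)&(r<.024)&(w[:,2]>.08)][:,2]).round(4),"disc",np.median(w[(r>.03)&(r<.043)&(w[:,2]>.07)][:,2]).round(4),"top",np.median(w[(r<.009)&(w[:,2]>.12)][:,2]).round(4))
cv2.imwrite("pics/s3.png",np.hstack([cv2.resize(a[190:280,250:370],(400,300),interpolation=2),cv2.resize(b[215:305,260:380],(400,300),interpolation=2)])[:,:,::-1])
P=camera_params("wrist");im,d=get_image("wrist");Ww=world("wrist",d,P);np.savez("w3",im=im,W=Ww)
w=Ww.reshape(-1,3)
q=w[(np.hypot(w[:,0]-.434,w[:,1]-.058)<.045)&(w[:,2]>.0045)&(w[:,2]<.011)];print("ring",len(q),((q.min(0)+q.max(0))/2).round(4),np.ptp(q,0).round(4))
toolmove((.45,-.222,.2),np.pi/2)
E
```

```text
top hub z 0.1165 disc 0.0893 top nan
scene hub z 0.1168 disc 0.094 top 0.1367
ring 807 [0.4308 0.0576 0.0071] [0.0586 0.0506 0.0049]
pos [0.4867 0.0028 0.2077] yawx 89.52 zaxis [ 0.001  0.001 -1.   ] q7 [ 0.79  0.51 -1.13  1.92  0.53  1.05  0.99]
slide [-7.504 -1.161  0.247]
dr [ 0.0011 -0.001  -0.0084]
  return _methods._mean(a, axis=axis, dtype=dtype,
  ret = ret.dtype.type(ret / rcount)
```

View pics/s3.png

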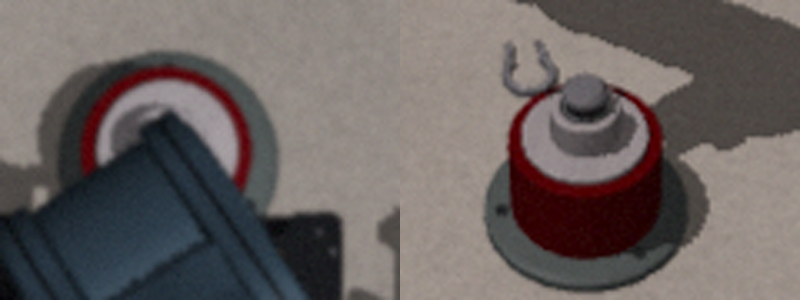

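The plate is seated on the roll: disc level around the spindle, hub top about 0.1166. Next I measure the ring's pose and the pliers.

```bash
cat > ring.py <<'E'
from h import *
def ring(W,im=None,zlo=.0045):
    w=W.reshape(-1,3);q=w[(np.hypot(w[:,0]-.434,w[:,1]-.058)<.05)&(w[:,2]>zlo)&(w[:,2]<.013)][:,:2]
    # raster 0.5mm, keep biggest component
    g=np.zeros((220,220),np.uint8);ij=np.round((q-[.434,.058])/.0005+110).astype(int);g[ij[:,1],ij[:,0]]=255
    g=cv2.morphologyEx(g,cv2.MORPH_CLOSE,np.ones((7,7)));n,l,s,c=cv2.connectedComponentsWithStats(g)
    k=1+np.argmax(s[1:,4]);p=np.argwhere(l==k)[:,::-1]
    p=(p-110)*.0005+[.434,.058]
    ctr=p.mean(0)
    for _ in range(100):  # centre of annulus from back part: iterate with mean radius 18.5..21.5
        r=np.hypot(*(p-ctr).T);m=r<.0225;u=(p-ctr)/r[:,None]
        e=r-np.clip(r,.0155,.0215); e=e*m
        ctr=ctr+2*(e[:,None]*u)[m].mean(0)
    far=p[np.hypot(*(p-ctr).T)>.0225]
    gap=far.mean(0)-ctr;x=-gap/np.linalg.norm(gap);y=np.array([-x[1],x[0]])
    t=(far-ctr)@y
    print("ctr",ctr.round(4),"x-axis deg",np.degrees(np.arctan2(x[1],x[0])).round(1),"far",len(far),"maxr",np.hypot(*(p-ctr).T).max().round(4))
    for s_ in (1,-1):
        f=far[t*s_>0];print("  lug",f.mean(0).round(4),"y rng",((f-ctr)@y).min().round(4),((f-ctr)@y).max().round(4),"x",((f-ctr)@x).min().round(4))
    return g
if __name__=="__main__":
    g1=ring(np.load("w1W.npy"));g3=ring(np.load("w3.npz")["W"])
    g2=ring(np.load("topW.npy"),zlo=.003)
    cv2.imwrite("pics/rr.png",np.hstack([cv2.resize(g,(260,260)) for g in (g1,g3,g2)])[::-1])
E
python3 ring.py
```

```text
ctr [0.4374 0.0534] x-axis deg -32.8 far 741 maxr 0.0372
  lug [0.4221 0.0781] y rng 0.0079 0.0168 x -0.0349
  lug [0.4097 0.055 ] y rng -0.0178 -0.0025 x -0.0339
ctr [0.4376 0.0531] x-axis deg -32.1 far 764 maxr 0.0375
  lug [0.4227 0.0769] y rng 0.0027 0.017 x -0.0351
  lug [0.4092 0.0545] y rng -0.0181 -0.01 x -0.0338
ctr [0.4397 0.0522] x-axis deg -61.2 far 238 maxr 0.0382
  lug [0.4351 0.074 ] y rng 0.0 0.0236 x -0.0317
  lug [0.4207 0.0791] y rng -0.0084 -0.0 x -0.0377
```

View pics/rr.png

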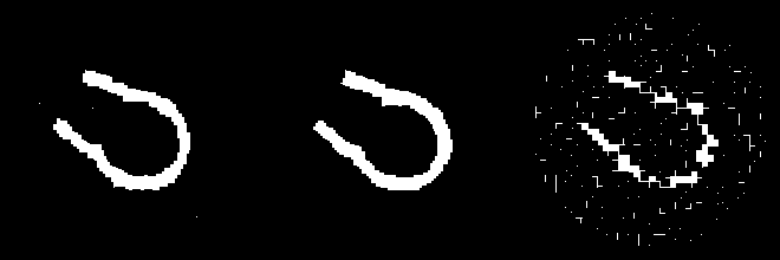

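Request:
play_rows(slide=[[-0.3, 0, -1.4], [-1.8, 0.1, -1.75], [-3.4, 0.2, -1.75], [-5.0, 0.3, -1.75], [-6.6, 0.4, -1.75], [-7.5, 0.5, -1.75], [-7.5, 0.5, -1.75], [-7.5, 0.5, -1.75]], dr=[[0, 0, 0], [0, 0, 0], [0, 0, 0], [0, 0, -0.01], [0, 0, -0.01], [0, 0, -0.01], [0, 0, -0.01], [0, 0, -0.01]], fingers=[0, 0, 0, 0, 0, 0, 0, 0])

```text
t: 14.4
eef_pos: [0.4994, -0.2223, 0.2597]
tool_rot: [-2.219, -2.222, -0.003]
ft_force: [0.4, 0.4, 0.7]
width: 0.0879
```

```bash
cat > pl.py <<'E'
from h import *
P=camera_params("wrist");im,d=get_image("wrist");W=world("wrist",d,P);np.savez("w4",im=im,W=W);cv2.imwrite("pics/w4.png",im[:,:,::-1])
w=W.reshape(-1,3);w=w[(abs(w[:,0]-.45)<.03)&(abs(w[:,1]+.222)<.06)]
for lo in np.arange(.06,.2,.01):
    s=w[(w[:,2]>=lo)&(w[:,2]<lo+.01)]
    for q in (s[s[:,1]<-.222],s[s[:,1]>=-.222]):
        if len(q)>2: print(round(lo,3),len(q),"x",q[:,0].min().round(4),np.median(q[:,0]).round(4),q[:,0].max().round(4),"y",q[:,1].min().round(4),q[:,1].max().round(4))
w=W.reshape(-1,3);q=w[(abs(w[:,2]-.07)<.006)&(abs(w[:,0]-.47)<.08)&(abs(w[:,1]+.222)<.06)]
print("block",cv2.minAreaRect(q[:,:2].astype(np.float32)*1000))
toolmove((.45,-.222,.2),np.pi/2)
E
python3 pl.py
```

```text
0.06 80 x 0.4204 0.4428 0.48 y -0.2678 -0.2225
0.06 73 x 0.4204 0.4434 0.4789 y -0.2206 -0.1786
0.07 2033 x 0.42 0.4417 0.48 y -0.2681 -0.2225
0.07 1943 x 0.42 0.4424 0.48 y -0.2216 -0.1778
0.08 171 x 0.4385 0.4448 0.4565 y -0.2355 -0.2225
0.08 126 x 0.4385 0.4435 0.4564 y -0.2216 -0.2104
0.09 63 x 0.4441 0.4473 0.451 y -0.2331 -0.2252
0.09 67 x 0.4435 0.4468 0.4509 y -0.2207 -0.2099
0.1 72 x 0.441 0.4471 0.4512 y -0.2414 -0.2321
0.1 77 x 0.4401 0.4467 0.4531 y -0.2154 -0.2011
0.11 58 x 0.4407 0.4472 0.4549 y -0.2461 -0.2379
0.11 56 x 0.4405 0.4467 0.4527 y -0.2079 -0.2018
0.12 71 x 0.4408 0.4469 0.4548 y -0.2466 -0.2414
0.12 67 x 0.4399 0.4457 0.454 y -0.2051 -0.196
0.13 54 x 0.4406 0.4463 0.4542 y -0.2496 -0.2441
0.13 52 x 0.4404 0.4468 0.4543 y -0.2024 -0.199
0.14 44 x 0.4407 0.4455 0.4542 y -0.2519 -0.2456
0.14 50 x 0.4398 0.4442 0.4532 y -0.2007 -0.1938
0.15 56 x 0.4415 0.4482 0.4542 y -0.2507 -0.2464
0.15 55 x 0.4401 0.4457 0.4531 y -0.2 -0.1956
0.16 59 x 0.4413 0.4457 0.4538 y -0.2534 -0.2475
0.16 53 x 0.4404 0.4461 0.453 y -0.1981 -0.192
0.17 223 x 0.4414 0.4476 0.4542 y -0.2575 -0.2489
0.17 218 x 0.4407 0.4469 0.4534 y -0.1974 -0.189
block ((469.65972900390625, -222.72193908691406), (120.07344818115234, 90.00885009765625), 0.7753592133522034)
pos [ 0.4993 -0.2212  0.2599] yawx 90.19 zaxis [ 0.001  0.002 -1.   ] q7 [ 1.15  0.55 -1.12  1.72  0.53  1.21  1.46]
slide [-0.025 -1.645  1.995]
dr [ 0.0005 -0.0016  0.0033]
```

View pics/w4.png

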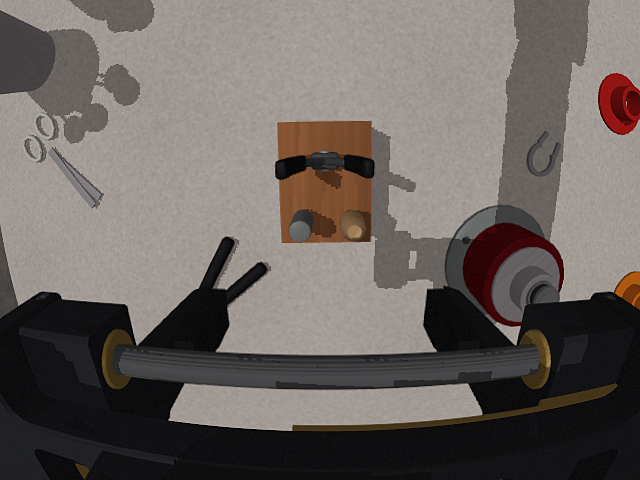

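Wrist view: pliers handles at (325,163) across the block, awl/screwdriver at (300,230) and (352,225), secateurs at left (230,270), well clear. Pliers measured at (0.4475, -0.223), yaw about 90.8°, grip height about 0.142.

Request:
play_rows(slide=[[-0.06, -1.3, 0.3], [-0.06, -1.73, 1.0], [-0.06, -1.73, 1.5], [-0.06, -1.73, 2.5], [-0.06, -1.73, 3.5], [-0.06, -1.73, 4.5], [-0.06, -1.73, 5.3], [-0.06, -1.73, 5.3]], dr=[[0, 0, -0.01], [0, 0, -0.01], [0, 0, -0.01], [0, 0, -0.01], [0, 0, -0.01], [0, 0, -0.01], [0, 0, -0.01], [0, 0, -0.01]], fingers=[0, 0, 0, 0, 0, 0, 0, 0])

```text
t: 15.25
eef_pos: [0.4461, -0.2223, 0.0984]
tool_rot: [-2.202, -2.235, 0.001]
ft_force: [-0.5, 0.5, 0.4]
width: 0.0883
```

Request:
play_rows(slide=[[0, 0, 0], [0, 0, 0], [0, 0, 0], [0, 0, 0], [0, 0, 0], [0, 0, 0]], dr=[[0, 0, 0], [0, 0, 0], [0, 0, 0], [0, 0, 0], [0, 0, 0], [0, 0, 0]], fingers=[76, 76, 76, 76, 76, 76])

```text
t: 15.85
eef_pos: [0.4486, -0.2244, 0.1029]
tool_rot: [2.205, 2.232, 0.002]
ft_force: [0.0, 0.6, 8.8]
width: 0.0617
```

Request:
play_rows(slide=[[0, 0, -0.3], [0, 0, -0.6], [0, 0, -0.9], [0, 0, -1.0], [0, 0, -1.0]], dr=[[0, 0, 0], [0, 0, 0], [0, 0, 0], [0, 0, 0], [0, 0, 0]], fingers=[78, 78, 78, 78, 78])

```text
t: 16.35
eef_pos: [0.4469, -0.2246, 0.1315]
tool_rot: [2.208, 2.234, 0.0]
ft_force: [-0.1, 0.2, -1.8]
width: 0.0612
```

```bash
cat > pv.py <<'E'
from h import *
for n in ("scene","top"):
    im,d=get_image(n);W=world(n,d);s=sense()["eef_pos"];w=W.reshape(-1,3);g=im.astype(int).sum(2).ravel()
    m=(abs(w[:,0]-s[0])<.03)&(abs(w[:,1]-s[1])<.055)&(w[:,2]>.07)&(w[:,2]<.2)
    q=w[m]
    for lo in np.arange(.07,.2,.01):
        a=q[(q[:,2]>=lo)&(q[:,2]<lo+.01)]
        if len(a)>2: print(n,round(lo,3),len(a),"x",np.median(a[:,0]).round(4),"y",a[:,1].min().round(4),a[:,1].max().round(4))
    cv2.imwrite(f"pics/pv_{n}.png",im[:,:,::-1])
print(sense()["ft_force"],sense()["width"],sense()["eef_pos"])
E
python3 pv.py
```

```text
scene 0.07 485 x 0.443 y -0.2688 -0.1776
scene 0.08 22 x 0.4492 y -0.2305 -0.2161
scene 0.09 13 x 0.4497 y -0.2291 -0.2171
scene 0.1 25 x 0.4532 y -0.2357 -0.2124
scene 0.11 49 x 0.4511 y -0.2364 -0.2109
scene 0.12 40 x 0.4492 y -0.2401 -0.2052
scene 0.13 30 x 0.4493 y -0.2405 -0.2023
scene 0.14 40 x 0.4517 y -0.2477 -0.1993
scene 0.15 43 x 0.4514 y -0.2631 -0.1877
scene 0.16 89 x 0.4527 y -0.2687 -0.179
scene 0.17 78 x 0.453 y -0.2703 -0.1804
scene 0.18 82 x 0.4531 y -0.271 -0.1775
scene 0.19 77 x 0.4538 y -0.2709 -0.177
top 0.07 22 x 0.4598 y -0.2239 -0.2114
top 0.1 5 x 0.4401 y -0.2187 -0.2136
top 0.11 3 x 0.4544 y -0.2156 -0.2137
top 0.19 15 x 0.4466 y -0.2023 -0.1922
[ 0.13949643 -0.03485545 -2.40018881] 0.06103563132881359 [ 0.44643754 -0.22440879  0.13078769]
```

Request:
play_rows(slide=[[0, 0, -0.8], [0, 0, -2.0], [0, 0, -3.2], [0.5, 0, -4.0], [1.8, -0.1, -4.0], [3.0, -0.2, -4.0], [4.2, -0.3, -4.0], [5.4, -0.4, -4.0]], dr=[[0, 0, 0], [0, 0, 0], [0, 0, 0], [0, 0, 0], [0, 0, 0.1], [0, 0, 0.2], [0, 0, 0.3], [0, 0, 0.4]], fingers=[78, 78, 78, 78, 78, 78, 78, 78])

```text
t: 17.25
eef_pos: [0.432, -0.0611, 0.2506]
tool_rot: [-2.611, -1.746, 0.001]
ft_force: [0.0, 0.1, -1.8]
width: 0.0613
```

```bash
python3 -c "
from h import *
toolmove((.416,.067,.13),np.radians(58.5));s=sense();print(s['width'],s['ft_force'])"
```

```text
pos [ 0.432  -0.0611  0.2506] yawx 67.54 zaxis [-0.001 -0.    -1.   ] q7 [ 1.04  0.31 -1.16  1.99  0.33  1.05  0.91]
slide [ 3.745 -2.121  4.02 ]
dr [-0.0005  0.0004  0.1577]
0.061305859664501625 [ 0.04995275  0.10664917 -1.78458067]
```

Request:
play_rows(slide=[[1.2, -0.7, 0], [2.4, -1.4, 0.8], [3.6, -2.0, 1.8], [3.75, -2.12, 2.8], [3.75, -2.12, 3.6], [3.75, -2.12, 4.0], [3.75, -2.12, 4.0], [3.75, -2.12, 4.0]], dr=[[0, 0, 0.05], [0, 0, 0.1], [0, 0, 0.158], [0, 0, 0.158], [0, 0, 0.158], [0, 0, 0.158], [0, 0, 0.158], [0, 0, 0.158]], fingers=[78, 78, 78, 78, 78, 78, 78, 78])

```text
t: 18.05
eef_pos: [0.4168, 0.0657, 0.1315]
tool_rot: [2.738, 1.54, 0.001]
ft_force: [-0.4, 0.1, -2.5]
width: 0.0613
```

```bash
python3 - <<'E'
from h import *
toolmove((.416,.067,.09),np.radians(58.5))
P=camera_params("wrist");im,d=get_image("wrist");W=world("wrist",d,P);np.savez("w5",im=im,W=W,E=P["extrinsics"])
cv2.imwrite("pics/w5.png",cv2.resize(im[180:360,205:445],(800,600),interpolation=2)[:,:,::-1])
E
```

```text
pos [0.4168 0.0657 0.1315] yawx 58.7 zaxis [ 0.  0. -1.] q7 [ 0.56  0.46 -0.98  2.14  0.54  0.8   0.26]
slide [ 0.022 -0.047  1.383]
dr [ 0.0003 -0.0004  0.0034]
```

View pics/w5.png

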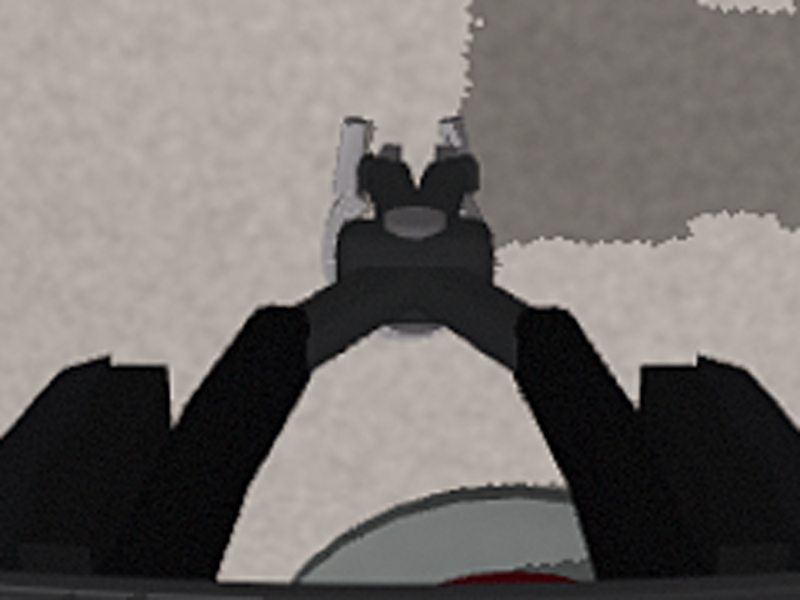

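Close view: the pliers' tips at crop (390,150) and (445,150), the ring's lug ends at (355,122) and (452,122). I'll measure both in tool axes.

```bash
cat > tip.py <<'E'
from h import *
import sys
def ana(W,im,verbose=1):
    s=sense();T=R.from_rotvec(s["tool_rot"]).as_matrix()
    q=(W.reshape(-1,3)-s["eef_pos"])@T   # tool coords
    z=W.reshape(-1,3)[:,2];near=(abs(q[:,0])<.04)&(abs(q[:,1])<.045)
    g=im.astype(int).sum(2).ravel()
    a=q[near&(z>.0035)&(z<.012)]
    print("ring pts tool coords (x across, y fwd)")
    for y in np.arange(-.04,.04,.004):
        b=a[(a[:,1]>=y)&(a[:,1]<y+.004)];L=b[b[:,0]<0];Q=b[b[:,0]>=0]
        if len(b): print(f"{y:.3f}",len(b),"L",(L[:,0].min().round(4),L[:,0].max().round(4)) if len(L) else None,"R",(Q[:,0].min().round(4),Q[:,0].max().round(4)) if len(Q) else None)
    print("pliers")
    zz=q[:,2]
    for lo in np.arange(-.02,.12,.006):
        b=q[near&(zz>=lo)&(zz<lo+.006)&(z>.014)&(abs(q[:,0])<.028)]
        if len(b)>2:
            L=b[b[:,0]<0];Q=b[b[:,0]>=0]
            print(f"tz {lo:.3f}",len(b),"x",b[:,0].min().round(4),L[:,0].max().round(4) if len(L) else None,Q[:,0].min().round(4) if len(Q) else None,b[:,0].max().round(4),"y",b[:,1].min().round(4),np.median(b[:,1]).round(4))
if __name__=="__main__":
    f=np.load("w5.npz");ana(f["W"],f["im"])
E
python3 tip.py
```

```text
ring pts tool coords (x across, y fwd)
-0.040 1 L (np.float64(-0.0374), np.float64(-0.0374)) R None
-0.036 1 L (np.float64(-0.0326), np.float64(-0.0326)) R None
-0.032 1 L None R (np.float64(0.0127), np.float64(0.0127))
-0.028 3 L (np.float64(-0.0279), np.float64(-0.0189)) R (np.float64(0.0168), np.float64(0.0168))
-0.012 59 L (np.float64(-0.0148), np.float64(-0.0099)) R (np.float64(0.0079), np.float64(0.0136))
-0.008 67 L (np.float64(-0.0157), np.float64(-0.01)) R (np.float64(0.0095), np.float64(0.0353))
-0.004 38 L (np.float64(-0.0166), np.float64(-0.0108)) R (np.float64(0.0128), np.float64(0.0153))
-0.000 29 L (np.float64(-0.0185), np.float64(-0.0125)) R None
0.004 36 L (np.float64(-0.0175), np.float64(-0.0117)) R None
0.008 60 L (np.float64(-0.0176), np.float64(-0.0101)) R (np.float64(0.0137), np.float64(0.0315))
0.012 38 L (np.float64(-0.0184), np.float64(-0.0118)) R (np.float64(0.0138), np.float64(0.0216))
0.016 24 L (np.float64(-0.0209), np.float64(-0.0168)) R None
0.020 24 L (np.float64(-0.0211), np.float64(-0.0177)) R None
0.024 21 L (np.float64(-0.0212), np.float64(-0.0177)
[... 432 characters left out ...]
148 y -0.0101 -0.0087
tz 0.016 671 x -0.0111 -0.0002 0.0003 0.014 y -0.016 -0.0116
tz 0.022 191 x -0.0113 -0.0002 0.0003 0.0141 y -0.0165 -0.0144
tz 0.028 26 x -0.0097 -0.0002 0.0003 0.0138 y -0.0164 -0.0146
tz 0.040 13 x -0.0044 -0.002 0.0052 0.0082 y -0.0116 -0.0111
tz 0.046 70 x -0.0058 -0.0002 0.0004 0.0091 y -0.0119 -0.0113
tz 0.052 102 x -0.0059 -0.0002 0.0004 0.01 y -0.0127 -0.0116
tz 0.058 80 x -0.0067 -0.0002 0.0004 0.0109 y -0.0126 -0.0123
tz 0.064 62 x -0.0069 -0.0002 0.0004 0.011 y -0.0131 -0.0124
tz 0.070 163 x -0.0097 -0.0002 0.0004 0.0148 y -0.0138 -0.0124
tz 0.076 51 x -0.0098 -0.0016 0.0066 0.0142 y -0.0138 -0.0134
tz 0.082 27 x -0.0052 -0.0016 0.0061 0.0097 y -0.014 -0.0137
```

Request:
play_rows(slide=[[-0.09, 0.23, 0], [-0.09, 0.23, 0.3], [-0.09, 0.23, 0.6], [-0.09, 0.23, 0.85], [-0.09, 0.23, 0.95], [-0.09, 0.23, 0.95], [-0.09, 0.23, 0.95]], dr=[[0, 0, 0], [0, 0, 0], [0, 0, 0], [0, 0, 0], [0, 0, 0], [0, 0, 0], [0, 0, 0]], fingers=[77, 77, 77, 77, 77, 77, 77])

```text
t: 18.8
eef_pos: [0.4208, 0.0601, 0.1024]
tool_rot: [-2.737, -1.541, 0.0]
ft_force: [-0.1, 0.2, -1.1]
width: 0.0615
```

```bash
python3 - <<'E'
from tip import *
P=camera_params("wrist");im,d=get_image("wrist");W=world("wrist",d,P);np.savez("w6",im=im,W=W,E=P["extrinsics"])
cv2.imwrite("pics/w6.png",cv2.resize(im[180:330,225:425],(800,600),interpolation=2)[:,:,::-1])
ana(W,im);toolmove((.416,.067,.09));print(sense()["ft_force"],sense()["width"])
E
```

```text
ring pts tool coords (x across, y fwd)
-0.036 1 L (np.float64(-0.0272), np.float64(-0.0272)) R None
-0.028 1 L (np.float64(-0.0326), np.float64(-0.0326)) R None
-0.020 29 L (np.float64(-0.0119), np.float64(-0.0068)) R (np.float64(0.0116), np.float64(0.0167))
-0.016 90 L (np.float64(-0.0126), np.float64(-0.0067)) R (np.float64(0.0116), np.float64(0.0215))
-0.012 85 L (np.float64(-0.0134), np.float64(-0.0074)) R (np.float64(0.0117), np.float64(0.0184))
-0.008 88 L (np.float64(-0.0181), np.float64(-0.0082)) R (np.float64(0.0125), np.float64(0.023))
-0.004 78 L (np.float64(-0.015), np.float64(-0.009)) R (np.float64(0.0132), np.float64(0.0193))
-0.000 54 L (np.float64(-0.015), np.float64(-0.0105)) R (np.float64(0.0162), np.float64(0.0195))
0.004 76 L (np.float64(-0.0159), np.float64(-0.0098)) R (np.float64(0.0156), np.float64(0.0217))
0.008 79 L (np.float64(-0.0167), np.float64(-0.0098)) R (np.float64(0.0156), np.float64(0.0224))
0.012 61 L (np.float64(-0.0182), np.float64(-0.0144)) R (np.float64(0.0186), np.float64(0.0233))
0.016 46 L (np.float64(-0.0183), np.float64(-0.016)) R (np.float
[... 881 characters left out ...]
.0115 -0.0102
tz 0.040 3 x -0.0044 -0.0038 0.0078 0.0078 y -0.0054 -0.0054
tz 0.046 56 x -0.0057 -0.0001 0.0005 0.0092 y -0.0061 -0.0056
tz 0.052 86 x -0.0059 -0.0001 0.0005 0.0101 y -0.0066 -0.0057
tz 0.058 81 x -0.0067 -0.0001 0.0005 0.0103 y -0.0065 -0.006
tz 0.064 62 x -0.0068 -0.0001 0.0005 0.0112 y -0.0065 -0.0059
tz 0.070 148 x -0.0091 -0.0001 0.0006 0.0143 y -0.0069 -0.0056
tz 0.076 42 x -0.0084 -0.0022 0.0068 0.0137 y -0.007 -0.0066
tz 0.082 29 x -0.0051 -0.0008 0.0062 0.0099 y -0.0067 -0.0063
pos [0.421  0.06   0.1026] yawx 58.75 zaxis [ 0.  0. -1.] q7 [ 0.51  0.52 -0.92  2.16  0.61  0.75  0.21]
slide [ 0.111 -0.263  0.419]
[ 0.52468692 -0.07419912 -1.78393097] 0.061669228935002346
```

View pics/w6.png

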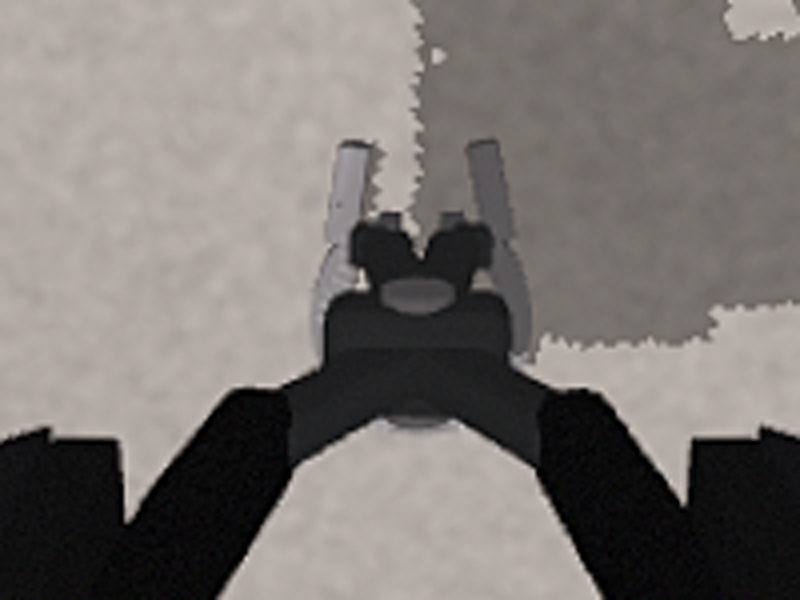

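View: tips at crop (392,218)/(452,218) are centred between the lugs but sit too deep toward the ring, because the pliers had swung in the grip and now hang straight. The lug ends are at (352,145)/(483,145). I shift back 7.5 mm and re-measure.

Request:
play_rows(slide=[[0, -0.12, 0], [0, -0.25, 0], [0, -0.25, 0], [0, -0.25, 0], [0, -0.25, 0]], dr=[[0, 0, 0], [0, 0, 0], [0, 0, 0], [0, 0, 0], [0, 0, 0]], fingers=[77, 77, 77, 77, 77])

```text
t: 19.35
eef_pos: [0.4145, 0.0637, 0.1025]
tool_rot: [2.738, 1.541, 0.0]
ft_force: [-0.6, 0.2, -2.2]
width: 0.0616
```

```bash
python3 - <<'E'
from tip import *
for i in range(2):
    P=camera_params("wrist");im,d=get_image("wrist");W=world("wrist",d,P);np.savez("w7",im=im,W=W,E=P["extrinsics"])
    if i: ana(W,im)
    s=sense();T=R.from_rotvec(s["tool_rot"]).as_matrix();q=(W.reshape(-1,3)-s["eef_pos"])@T
    a=q[(q[:,2]>.078)&(q[:,2]<.09)&(abs(q[:,0])<.016)&(W.reshape(-1,3)[:,2]>.0125)];print("tip",np.median(a,0).round(4),a[:,2].max())
E
```

```text
tip [-0.0084  0.1307  0.0818] 0.08988662536695975
ring pts tool coords (x across, y fwd)
-0.032 2 L (np.float64(-0.0103), np.float64(-0.0081)) R None
-0.028 1 L None R (np.float64(0.0361), np.float64(0.0361))
-0.020 1 L None R (np.float64(0.0333), np.float64(0.0333))
-0.012 49 L (np.float64(-0.0306), np.float64(-0.0066)) R (np.float64(0.0118), np.float64(0.0169))
-0.008 84 L (np.float64(-0.0126), np.float64(-0.0067)) R (np.float64(0.0118), np.float64(0.0177))
-0.004 73 L (np.float64(-0.0134), np.float64(-0.0074)) R (np.float64(0.0125), np.float64(0.0186))
-0.000 55 L (np.float64(-0.0142), np.float64(-0.0097)) R (np.float64(0.0155), np.float64(0.0193))
0.004 56 L (np.float64(-0.0142), np.float64(-0.0097)) R (np.float64(0.0163), np.float64(0.0195))
0.008 82 L (np.float64(-0.0144), np.float64(-0.0075)) R (np.float64(0.0126), np.float64(0.0197))
0.012 31 L (np.float64(-0.0159), np.float64(-0.0136)) R (np.float64(0.0187), np.float64(0.0218))
0.016 31 L (np.float64(-0.0167), np.float64(-0.0151)) R (np.float64(0.0195), np.float64(0.0227))
0.020 37 L (np.float64(-0.0182), np.float64(-0.0159)
[... 753 characters left out ...]
 -0.011 -0.0001 0.0005 0.0142 y -0.0114 -0.0067
tz 0.022 169 x -0.0112 -0.0001 0.0005 0.0143 y -0.0114 -0.0093
tz 0.028 34 x -0.0108 -0.0001 0.0005 0.0141 y -0.0108 -0.0094
tz 0.040 3 x -0.0043 -0.0037 0.0078 0.0078 y -0.0049 -0.0049
tz 0.046 50 x -0.0057 -0.0 0.0006 0.0093 y -0.0053 -0.0048
tz 0.052 84 x -0.0058 -0.0 0.0006 0.0103 y -0.0056 -0.0048
tz 0.058 83 x -0.0066 -0.0 0.0006 0.0111 y -0.0056 -0.0051
tz 0.064 62 x -0.0067 -0.0 0.0006 0.0114 y -0.0056 -0.005
tz 0.070 122 x -0.009 -0.0 0.0006 0.0144 y -0.0059 -0.0044
tz 0.076 60 x -0.0083 -0.0014 0.0063 0.0138 y -0.0061 -0.0054
tz 0.082 28 x -0.005 -0.0007 0.0063 0.0099 y -0.0057 -0.0054
tip [-0.0077  0.1304  0.0824] 0.08992815809330158
```

Request:
play_rows(slide=[[0, 0, 0.15], [0, 0, 0.3], [0, 0, 0.4], [0, 0, 0.4], [0, 0, 0.4], [0, 0, 0.4]], dr=[[0, 0, 0], [0, 0, 0], [0, 0, 0], [0, 0, 0], [0, 0, 0], [0, 0, 0]], fingers=[77, 77, 77, 77, 77, 77])

```text
t: 20.05
eef_pos: [0.4145, 0.0638, 0.0905]
tool_rot: [-2.738, -1.541, -0.0]
ft_force: [-1.3, 0.8, -1.1]
width: 0.0613
```

```bash
python3 - <<'E'
from tip import *
P=camera_params("wrist");im,d=get_image("wrist");W=world("wrist",d,P);np.savez("w8",im=im,W=W,E=P["extrinsics"])
cv2.imwrite("pics/w8.png",cv2.resize(im[180:330,225:425],(800,600),interpolation=2)[:,:,::-1])
ana(W,im);print(sense())
E
```

```text
ring pts tool coords (x across, y fwd)
-0.036 1 L None R (np.float64(0.0035), np.float64(0.0035))
-0.028 1 L None R (np.float64(0.0281), np.float64(0.0281))
-0.020 1 L (np.float64(-0.0313), np.float64(-0.0313)) R None
-0.012 57 L (np.float64(-0.0179), np.float64(-0.0071)) R (np.float64(0.0113), np.float64(0.0169))
-0.008 114 L (np.float64(-0.0128), np.float64(-0.0007)) R (np.float64(0.0063), np.float64(0.0178))
-0.004 51 L (np.float64(-0.0136), np.float64(-0.0099)) R (np.float64(0.0155), np.float64(0.0177))
-0.000 61 L (np.float64(-0.0136), np.float64(-0.0086)) R (np.float64(0.0143), np.float64(0.0186))
0.004 83 L (np.float64(-0.0144), np.float64(-0.0086)) R (np.float64(0.0142), np.float64(0.0202))
0.008 11 L None R (np.float64(0.0179), np.float64(0.0203))
0.012 27 L (np.float64(-0.0183), np.float64(-0.0152)) R (np.float64(0.0187), np.float64(0.0218))
0.016 45 L (np.float64(-0.0175), np.float64(-0.0152)) R (np.float64(0.0195), np.float64(0.0232))
0.020 26 L (np.float64(-0.0192), np.float64(-0.0153)) R (np.float64(0.0196), np.float64(0.0234))
0.032 8 L (np.float64(-0.0104), np.float64
[... 1149 characters left out ...]
1, 'q': array([ 0.48728109,  0.52914474, -0.90172892,  2.17769827,  0.64133174,
        0.72332662,  0.17295677]), 'joint_velocities': array([-1.06355457e-03, -1.93593153e-03, -2.15688432e-03, -5.56034217e-05,
       -1.04281159e-03, -2.84354349e-04,  3.04696794e-04]), 'joint_torque': array([-3.98561032e-02, -3.77405655e+01, -8.91732752e+00, -1.56024331e+01,
       -4.55431652e-02,  2.80603714e-02,  3.34962024e-04]), 'eef_pos': array([0.41455744, 0.0637681 , 0.09050714]), 'tool_rot': array([2.73788976e+00, 1.54053852e+00, 2.61663418e-04]), 'ft_force': array([-0.05980872, -0.59495601, -1.13489313]), 'wrist_torque': array([ 0.07093077, -0.13376201,  0.01397236]), 'width': 0.061358329780849694}
```

Request:
play_rows(slide=[[0, 0, 0], [0, 0, 0], [0, 0, 0], [0, 0, 0], [0, 0, 0], [0, 0, 0], [0, 0, 0], [0, 0, 0]], dr=[[0, 0, 0], [0, 0, 0], [0, 0, 0], [0, 0, 0], [0, 0, 0], [0, 0, 0], [0, 0, 0], [0, 0, 0]], fingers=[84, 92, 100, 108, 116, 124, 132, 132])

```text
t: 20.9
eef_pos: [0.4148, 0.064, 0.0905]
tool_rot: [-2.738, -1.541, -0.001]
ft_force: [0.6, 0.8, 2.0]
width: 0.0427
```

Request:
play_rows(slide=[[0, 0, 0], [0, 0, 0], [0, 0, 0], [0, 0, 0], [0, 0, 0], [0, 0, 0], [0, 0, 0], [0, 0, 0]], dr=[[0, 0, 0], [0, 0, 0], [0, 0, 0], [0, 0, 0], [0, 0, 0], [0, 0, 0], [0, 0, 0], [0, 0, 0]], fingers=[138, 144, 150, 156, 162, 170, 185, 185])

```text
t: 21.7
eef_pos: [0.4158, 0.065, 0.091]
tool_rot: [-2.737, -1.541, -0.005]
ft_force: [1.8, 3.7, 5.5]
width: 0.0322
```

```bash
python3 - <<'E'
from tip import *
P=camera_params("wrist");im,d=get_image("wrist");W=world("wrist",d,P);np.savez("w9",im=im,W=W,E=P["extrinsics"])
cv2.imwrite("pics/w9.png",cv2.resize(im[180:330,225:425],(800,600),interpolation=2)[:,:,::-1])
ana(W,im);s=sense();print(s["ft_force"],s["width"],s["eef_pos"])
E
```

```text
ring pts tool coords (x across, y fwd)
-0.036 1 L (np.float64(-0.0287), np.float64(-0.0287)) R None
-0.028 2 L None R (np.float64(0.0007), np.float64(0.0063))
-0.024 2 L (np.float64(-0.0035), np.float64(-0.0035)) R (np.float64(0.037), np.float64(0.037))
-0.016 1 L (np.float64(-0.0185), np.float64(-0.0185)) R None
-0.012 63 L (np.float64(-0.0206), np.float64(-0.0149)) R (np.float64(0.0232), np.float64(0.0291))
-0.008 96 L (np.float64(-0.0207), np.float64(-0.0119)) R (np.float64(0.0188), np.float64(0.0289))
-0.004 32 L (np.float64(-0.0207), np.float64(-0.0192)) R (np.float64(0.0144), np.float64(0.0285))
-0.000 51 L (np.float64(-0.0254), np.float64(-0.015)) R (np.float64(0.023), np.float64(0.0286))
0.004 92 L (np.float64(-0.0201), np.float64(-0.0145)) R (np.float64(0.0229), np.float64(0.0287))
0.008 104 L (np.float64(-0.0201), np.float64(-0.0138)) R (np.float64(0.0195), np.float64(0.0287))
0.012 87 L (np.float64(-0.0196), np.float64(-0.0144)) R (np.float64(0.0216), np.float64(0.0283))
0.016 88 L (np.float64(-0.0204), np.float64(-0.0145)) R (np.float64(0.0232), np.float64(0.0291))
0.020 
[... 657 characters left out ...]
.0049
tz 0.010 227 x -0.01 -0.0 0.0005 0.0125 y -0.006 -0.0052
tz 0.016 155 x -0.0104 -0.0 0.0005 0.0136 y -0.0094 -0.0054
tz 0.022 643 x -0.0107 -0.0 0.0005 0.0146 y -0.012 -0.0081
tz 0.028 115 x -0.0109 -0.0 0.0005 0.0147 y -0.0122 -0.0105
tz 0.046 47 x -0.0081 -0.0019 0.0075 0.015 y -0.0064 -0.0061
tz 0.052 115 x -0.0109 -0.0019 0.0063 0.0167 y -0.007 -0.0061
tz 0.058 103 x -0.0118 -0.0032 0.0097 0.019 y -0.0068 -0.0064
tz 0.064 90 x -0.0141 -0.0046 0.0112 0.0216 y -0.0068 -0.0062
tz 0.070 168 x -0.018 -0.0068 0.0142 0.0255 y -0.0075 -0.006
tz 0.076 33 x -0.018 -0.0096 0.0151 0.0242 y -0.0072 -0.0065
[1.35720067 2.382979   6.13549025] 0.03263466612625162 [0.41578398 0.06494745 0.09103804]
```

View pics/w9.png

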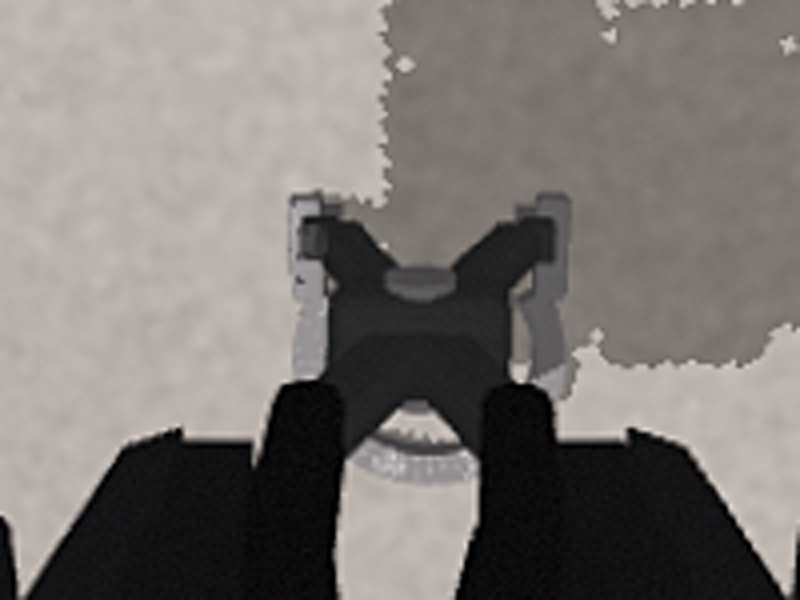

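View: the ring is spread, tips seated against the lug faces at crop (312,240)/(540,240), gap about 38 mm. Now lift gently and re-measure the ring in the tool frame.

Request:
play_rows(slide=[[0, 0, -0.1], [0, 0, -0.3], [0, 0, -0.6], [0, 0, -1.0], [0, 0, -1.4], [0, 0, -1.4], [0, 0, -1.4], [0, 0, -1.4]], dr=[[0, 0, 0], [0, 0, 0], [0, 0, 0], [0, 0, 0], [0, 0, 0], [0, 0, 0], [0, 0, 0], [0, 0, 0]], fingers=[185, 185, 185, 185, 185, 185, 185, 185])

```text
t: 22.55
eef_pos: [0.4142, 0.0635, 0.1322]
tool_rot: [2.738, 1.54, -0.001]
ft_force: [-0.6, 0.4, -2.0]
width: 0.0325
```

```bash
cat > rm.py <<'E'
from h import *
P=camera_params("wrist");im,d=get_image("wrist");W=world("wrist",d,P)
s=sense();T=R.from_rotvec(s["tool_rot"]).as_matrix();q=(W.reshape(-1,3)-s["eef_pos"])@T
print(s["t"],s["ft_force"].round(2),s["width"],s["eef_pos"].round(4),np.degrees(np.arccos(-T[2,2])).round(2))
m=(abs(q[:,0]-.004)<.03)&(q[:,1]>-.02)&(q[:,1]<.06)&(q[:,2]>.068)&(q[:,2]<.105);a=q[m]
g=im.reshape(-1,3).astype(int).sum(1)[m]
for y in np.arange(-.02,.06,.005):
    i=(a[:,1]>=y)&(a[:,1]<y+.005);b=a[i]
    if len(b)>4:
        L=b[b[:,0]<.004];Q=b[b[:,0]>=.004]
        f=lambda c:(len(c),c[:,0].min().round(4),c[:,0].max().round(4),"z",np.percentile(c[:,2],[5,50,95]).round(4)) if len(c) else None
        print(f"{y:.3f}",f(L),f(Q))
b=a[(abs(a[:,0]-.004)<.006)&(a[:,1]>.02)];print("back y",np.percentile(b[:,1],[2,50,98]).round(4) if len(b) else None, "z",np.median(b[:,2]) if len(b) else None)
if len(b): print("pitch deg", "see z's")
np.savez("last",q=q.reshape(480,640,3),im=im)
E
python3 rm.py
```

```text
22.6 [-0.4  -0.39 -2.46] 0.03225642932889196 [0.4141 0.0635 0.1321] 0.05
-0.010 (156, np.float64(-0.0216), np.float64(-0.0074), 'z', array([0.0695, 0.0791, 0.0877])) (153, np.float64(0.012), np.float64(0.0276), 'z', array([0.0695, 0.0787, 0.0862]))
-0.005 (53, np.float64(-0.0215), np.float64(-0.0148), 'z', array([0.0694, 0.0757, 0.0843])) (69, np.float64(0.0201), np.float64(0.0278), 'z', array([0.0689, 0.0747, 0.0838]))
0.000 (41, np.float64(-0.0216), np.float64(-0.0158), 'z', array([0.0829, 0.0835, 0.0848])) (35, np.float64(0.022), np.float64(0.0278), 'z', array([0.0746, 0.0828, 0.0836]))
0.005 (61, np.float64(-0.0209), np.float64(-0.0145), 'z', array([0.0831, 0.084 , 0.0866])) (65, np.float64(0.0188), np.float64(0.0276), 'z', array([0.0828, 0.0837, 0.0877]))
0.010 (50, np.float64(-0.021), np.float64(-0.0145), 'z', array([0.0829, 0.084 , 0.085 ])) (68, np.float64(0.0186), np.float64(0.0269), 'z', array([0.0826, 0.0838, 0.0857]))
0.015 (54, np.float64(-0.0212), np.float64(-0.0152), 'z', array([0.0833, 0.0843, 0.085 ])) (54, np.float64(0.0217), np.float64(0.0277), 'z', array([0.0827, 
[... 252 characters left out ...]
y([0.0851, 0.0853, 0.086 ])) (21, np.float64(0.0215), np.float64(0.0278), 'z', array([0.0832, 0.0842, 0.0874]))
0.035 (55, np.float64(-0.009), np.float64(0.0037), 'z', array([0.0841, 0.0863, 0.0903])) (29, np.float64(0.0044), np.float64(0.0104), 'z', array([0.0839, 0.0862, 0.0902]))
0.040 (118, np.float64(-0.0106), np.float64(0.0037), 'z', array([0.0838, 0.085 , 0.0883])) (67, np.float64(0.0045), np.float64(0.0128), 'z', array([0.0836, 0.085 , 0.0883]))
0.045 (16, np.float64(-0.0038), np.float64(0.0037), 'z', array([0.0845, 0.0851, 0.0863])) (11, np.float64(0.0045), np.float64(0.0083), 'z', array([0.0844, 0.085 , 0.0857]))
back y [0.0389 0.0418 0.0462] z 0.08526269626782514
pitch deg see z's
```

Request:
play_rows(slide=[[0, 0, -0.6], [0, 0, -1.6], [0, 0, -2.6], [0, 0, -3.6], [0, 0, -4.3], [0.2, 0.8, -4.3], [0.4, 1.8, -4.3], [0.6, 2.8, -4.3]], dr=[[0, 0, 0], [0, 0, 0], [0, 0, 0], [0, 0, 0], [0, 0, 0], [0, 0, 0], [0, 0, 0], [0, 0, 0]], fingers=[185, 185, 185, 185, 185, 185, 185, 185])

```text
t: 23.4
eef_pos: [0.4963, 0.0348, 0.261]
tool_rot: [2.737, 1.54, -0.002]
ft_force: [-0.2, 0.5, -2.6]
width: 0.0322
```

Request:
play_rows(slide=[[0.2, 1.0, 0], [0.35, 2.0, 0], [0.35, 3.0, 0], [0.35, 4.0, 0], [0.35, 4.8, 0], [0.35, 5.1, 0], [0.35, 5.1, 0], [0.35, 5.1, 0]], dr=[[0, 0, 0], [0, 0, 0], [0, 0, 0], [0, 0, 0], [0, 0, 0], [0, 0, 0], [0, 0, 0], [0, 0, 0]], fingers=[185, 185, 185, 185, 185, 185, 185, 185])

```text
t: 24.2
eef_pos: [0.6308, -0.0337, 0.2611]
tool_rot: [-2.736, -1.542, 0.001]
ft_force: [-0.4, 1.2, -2.1]
width: 0.032
```

```bash
cat >> spin.py <<'E'
for r0,r1,lo,nm in [(.019,.024,.1,"hub"),(.03,.043,.075,"disc")]:
    r=np.hypot(W[:,0]-.5747,W[:,1]-.003);q=W[(r>r0)&(r<r1)&(W[:,2]>lo)&(W[:,2]<.13)];print(nm,len(q),np.percentile(q[:,2],[20,50,80]).round(4))
q=sel((.575,.0035),.035,.11,.122);print("hub bbmid",((q.min(0)+q.max(0))/2).round(4),np.ptp(q,0).round(4))
E
python3 spin.py; python3 rm.py
```

```text
cam [0.5687 0.0038 0.4316] 0.03222591836748753
spindle top z 0.13542519438094977
top bbmid [0.5747 0.0032 0.1345] [0.0316 0.0313 0.0062]
roll z 0.0881 bbmid [0.5745 0.0029 0.0852] [0.1098 0.1094 0.0095]
side fit [0.575  0.0015] 1419
pos [ 0.6307 -0.0336  0.2614] yawx 58.83 zaxis [-0.001  0.    -1.   ] q7 [ 0.59  0.64 -0.95  1.5   0.53  1.28  0.61]
slide [ 0.098 -2.226  3.048]
dr [-1.000e-03 -1.000e-04 -5.439e-01]
hub 917 [0.1167 0.1173 0.1179]
disc 3494 [0.0887 0.0894 0.09  ]
hub bbmid [0.5751 0.0023 0.115 ] [0.049  0.0498 0.0095]
24.3 [ 1.37 -0.36 -1.99] 0.03243126848506988 [ 0.6308 -0.0338  0.2616] 0.03
-0.010 (160, np.float64(-0.0212), np.float64(-0.0074), 'z', array([0.0689, 0.0783, 0.0875])) (160, np.float64(0.0121), np.float64(0.0277), 'z', array([0.0695, 0.0787, 0.087 ]))
-0.005 (52, np.float64(-0.0214), np.float64(-0.0147), 'z', array([0.0702, 0.0762, 0.0845])) (63, np.float64(0.0201), np.float64(0.028), 'z', array([0.0694, 0.0752, 0.0843]))
0.000 (40, np.float64(-0.0216), np.float64(-0.0157), 'z', array([0.0825, 0.0842, 0.0858])) (38, np.float64(0.0221), np.float64(0.0281), 
[... 706 characters left out ...]
837, 0.0852, 0.0875]))
0.025 None (22, np.float64(0.0216), np.float64(0.028), 'z', array([0.0845, 0.0853, 0.0888]))
0.035 (73, np.float64(-0.009), np.float64(0.0038), 'z', array([0.0852, 0.0875, 0.0918])) (32, np.float64(0.0046), np.float64(0.0113), 'z', array([0.0852, 0.0891, 0.092 ]))
0.040 (99, np.float64(-0.0105), np.float64(0.0039), 'z', array([0.0855, 0.0864, 0.0879])) (66, np.float64(0.0045), np.float64(0.0129), 'z', array([0.0855, 0.0862, 0.0874]))
0.045 (14, np.float64(-0.003), np.float64(0.0038), 'z', array([0.0856, 0.0867, 0.0877])) (6, np.float64(0.0046), np.float64(0.0084), 'z', array([0.0861, 0.0866, 0.087 ]))
back y [0.0386 0.0411 0.0457] z 0.0866163603558271
pitch deg see z's
```

Request:
play_rows(slide=[[0, -0.8, 0], [0, -1.7, 0], [-0.02, -2.6, 0], [-0.02, -2.91, 0.2], [-0.02, -2.91, 0.5], [-0.02, -2.91, 0.8], [-0.02, -2.91, 0.95], [-0.02, -2.91, 0.95]], dr=[[0, 0, 0], [0, 0, 0], [0, 0, 0], [0, 0, 0], [0, 0, 0], [0, 0, 0], [0, 0, 0], [0, 0, 0]], fingers=[185, 185, 185, 185, 185, 185, 185, 185])

```text
t: 25.1
eef_pos: [0.5569, 0.0092, 0.2317]
tool_rot: [-2.738, -1.538, 0.002]
ft_force: [-0.8, -0.6, -1.8]
width: 0.0324
```

```bash
cat > fin.py <<'E'
from h import *
# ring vs spindle, world, from wrist
P=camera_params("wrist");im,d=get_image("wrist");W=world("wrist",d,P).reshape(-1,3)
s=sense();T=R.from_rotvec(s["tool_rot"]).as_matrix();q=(W-s["eef_pos"])@T
print(s["t"],s["ft_force"].round(2),s["width"],s["eef_pos"].round(4))
a=(q[:,1]>.012)&(q[:,1]<.024)&(q[:,2]>.078)&(q[:,2]<.098)&(abs(q[:,0]-.0032)>.015)&(abs(q[:,0]-.0032)<.03)
L=q[a&(q[:,0]<.003)];Q=q[a&(q[:,0]>.003)]
print("ring L",L[:,0].min().round(4),L[:,0].max().round(4),np.median(L[:,2]).round(4),"R",Q[:,0].min().round(4),Q[:,0].max().round(4),np.median(Q[:,2]).round(4))
b=q[(abs(q[:,0]-.0032)<.006)&(q[:,1]>.026)&(q[:,1]<.055)&(q[:,2]>.078)&(q[:,2]<.096)]
print("back",np.percentile(b[:,1],[2,50,98]).round(4),np.median(b[:,2]).round(4)) if len(b) else print("no back")
f=q[(q[:,1]>.002)&(q[:,1]<.01)&(q[:,2]>.078)&(q[:,2]<.092)&(abs(q[:,0]-.0032)>.0185)&(abs(q[:,0]-.0032)<.025)];print("front z",np.median(f[:,2]).round(4))
z0=s["eef_pos"][2]-.1354
sp=q[(np.hypot(q[:,0]-.0032,q[:,1]-.0203)<.022)&(abs(q[:,2]-z0)<.004)];print("spindle top",len(sp),sp.min(0).round(4) if len(sp) else "",sp.max(0).round(4) if len(sp) else "")
for n in ("scene","top"):
    im,d=get_image(n);cv2.imwrite(f"pics/f_{n}_{s['t']:.1f}.png",im[:,:,::-1])
    w=world(n,d).reshape(-1,3);r=np.hypot(w[:,0]-.575,w[:,1]-.003)
    k=w[(r<.009)&(w[:,2]>.125)&(w[:,2]<.15)];print(n,"spindle",len(k),np.median(k[:,2]).round(4) if len(k) else "")
    k=w[(r>.0195)&(r<.024)&(w[:,2]>.119)&(w[:,2]<.15)];print(n,"ring band",len(k),np.percentile(k[:,2],[10,50,90]).round(4) if len(k) else "")
    k=w[(r>.030)&(r<.042)&(w[:,2]>.08)&(w[:,2]<.1)];print(n,"disc",len(k),np.median(k[:,2]).round(4) if len(k) else "")
E
python3 fin.py
```

```text
25.15 [-0.65  0.14 -3.29] 0.032544968910260375 [0.5572 0.0095 0.2323]
ring L -0.0218 -0.0156 0.0854 R 0.0191 0.0276 0.0852
back [0.0386 0.0411 0.046 ] 0.0871
front z 0.0846
spindle top 102 [-0.0035  0.0027  0.093 ] [0.0101 0.0393 0.1008]
scene spindle 35 0.1374
scene ring band 83 [0.1197 0.1458 0.1495]
scene disc 292 0.0907
top spindle 0 
top ring band 0 
top disc 0
```

Request:
play_rows(slide=[[0, -0.06, 0], [0, -0.06, 0], [0, -0.06, 0], [0, -0.06, 0.1], [0, -0.06, 0.2], [0, -0.06, 0.2], [0, -0.06, 0.2]], dr=[[0, 0, 0], [0, 0, 0], [0, 0, 0], [0, 0, 0], [0, 0, 0], [0, 0, 0], [0, 0, 0]], fingers=[185, 185, 185, 185, 185, 185, 185])

```text
t: 25.95
eef_pos: [0.5553, 0.0108, 0.2268]
tool_rot: [-2.738, -1.541, 0.0]
ft_force: [-0.3, -0.8, -1.9]
width: 0.0326
```

```bash
python3 -c "
from h import *
toolmove((.5557,.0109,.2105));print(sense()['ft_force'])"
```

```text
pos [0.5553 0.0108 0.2268] yawx 58.73 zaxis [-0.  0. -1.] q7 [ 0.62  0.55 -0.99  1.74  0.51  1.13  0.5 ]
slide [0.01  0.01  0.542]
[-0.2520669  -0.75293429 -1.86379509]
```

Aligned. Descend slowly.

Request:
play_rows(slide=[[0.01, 0.01, 0.06], [0.01, 0.01, 0.12], [0.01, 0.01, 0.18], [0.01, 0.01, 0.24], [0.01, 0.01, 0.3], [0.01, 0.01, 0.3]], dr=[[0, 0, 0], [0, 0, 0], [0, 0, 0], [0, 0, 0], [0, 0, 0], [0, 0, 0]], fingers=[185, 185, 185, 185, 185, 185])

```text
t: 26.55
eef_pos: [0.5556, 0.0109, 0.2176]
tool_rot: [-2.738, -1.54, 0.001]
ft_force: [-0.6, -0.0, -1.6]
width: 0.0326
```

```bash
python3 fin.py; python3 -c "
from h import *
toolmove((.5557,.0109,.2105))"
```

```text
26.6 [ 0.67  0.02 -2.75] 0.03263332293322912 [0.5557 0.0109 0.2178]
ring L -0.0215 -0.0153 0.085 R 0.0194 0.0278 0.0846
back [0.0312 0.0403 0.0458] 0.0864
front z 0.0842
spindle top 276 [-0.0186  0.0088  0.0807] [0.0248 0.0421 0.0864]
scene spindle 38 0.1367
scene ring band 90 [0.1198 0.1333 0.1369]
scene disc 292 0.0908
top spindle 0 
top ring band 0 
top disc 0 
pos [0.5558 0.011  0.218 ] yawx 58.73 zaxis [ 0.  0. -1.] q7 [ 0.61  0.56 -0.98  1.75  0.52  1.11  0.49]
slide [-0.003 -0.002  0.249]
```

Request:
play_rows(slide=[[0, 0, 0.06], [0, 0, 0.12], [0, 0, 0.18], [0, 0, 0.24], [0, 0, 0.25], [0, 0, 0.25], [0, 0, 0.25]], dr=[[0, 0, 0], [0, 0, 0], [0, 0, 0], [0, 0, 0], [0, 0, 0], [0, 0, 0], [0, 0, 0]], fingers=[185, 185, 185, 185, 185, 185, 185])

```text
t: 27.4
eef_pos: [0.5558, 0.0109, 0.2105]
tool_rot: [2.738, 1.541, 0.0]
ft_force: [-1.1, -0.1, -2.5]
width: 0.0325
```

```bash
python3 fin.py; python3 spin.py | tail -3
```

```text
27.45 [-0.06 -0.38 -2.24] 0.032513710000893495 [0.5558 0.0109 0.2105]
ring L -0.022 -0.0152 0.0848 R 0.0194 0.0278 0.0847
back [0.0342 0.0419 0.0457] 0.086
front z 0.0841
spindle top 122 [-0.0059  0.0276  0.0736] [0.0087 0.0358 0.079 ]
scene spindle 35 0.1371
scene ring band 81 [0.1227 0.1271 0.1424]
scene disc 277 0.0908
top spindle 0 
top ring band 0 
top disc 0 
hub 777 [0.1171 0.1244 0.1259]
disc 3112 [0.0888 0.0894 0.09  ]
hub bbmid [0.5678 0.0061 0.116 ] [0.0516 0.0485 0.0119]
```

The ring mid is about 0.5 mm above the groove's middle by two cameras, centred, with only the tool's weight on the wrist. Handing in.

```bash
python3 -c "
from cell import *
print(close_job());s=sense();print(s['t'],s['eef_pos'],s['ft_force'],s['width'])"
```

```text
the job is handed in; nothing more can be done
None
the job is handed in; nothing more can be done
```

The job is handed in, at about 27.6 s of the 64 s. The end plate is seated on the roll and let go. The pliers, gripped and squeezed to about 32.5 mm, hold the snap ring spread around the groove.

**First grasp:** my first try at the plate closed on top of its hub, because the real finger tips sit about 22 mm behind the reported TCP. I allowed for that and regripped the plate in two directions to centre it. No other grasp or placing had to be redone.

**Last checks:**

| Check | Measured | Needed |
|---|---|---|
| Ring height | about 0.5 mm above the groove's middle (wrist and scene cameras) | -3.5 to +2.5 mm |
| Ring off the spindle's axis | within about 1 mm | under 6 mm |
| Ring tilt | about 2° | under 8° |
| Ring gap | about 38 mm when spread on the bench; the grip opening has not changed since | over 31 mm |
| Plate | disc top at z = 0.089 m, hub top at 0.117 m before the ring went on | seated on the roll |
| Wrist force | only the weight of pliers and ring, about 2 N | no push on the stand |

**Disagreements:** the cameras put the groove's height between 121 and 123 mm, and I used 122 mm. The top camera's view of the ring was blocked by the arm at the end. I had used up my picture views, so these final checks are depth measurements only. `close_job()` gave no verdict.

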